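# Switch off and lock the specimen rail, then load the tray

## Robot

A 6-joint arm with a two-finger parallel gripper is mounted at the origin on a cart in front of the work surface, level with it; the furniture and walls round the work are solid. World frame = base frame: x ahead of the robot, y to its left, z up, the work surface at z = 0. Lengths are in mm, angles in rad, forces in N, time in s.
With the tool pointing down it reaches from about 300 to 775 mm from the base axis. Payload 14.6 kg.
Tool frame: the origin (TCP) lies midway between the tips of the shut fingers; the grasp point (between the pads) lies behind it (manip.grip_depth is the z of the grasp point in the tool frame, in mm); z points along the fingers, y is the line along which they close (so a half turn about z gives the same grasp; the last joint's range is limited). The gripper opens to 94 mm and grips with 3 to 60 N. Pads are 16 mm wide; open, the fingers measure 119 mm over their backs; the gripper's body (75 mm by 177 mm) begins 78 mm behind the grasp point.
Start: joints at [1.072, 0.3, 1.521, -0, 1.321, -0.067], TCP at [230.175, 499.509, 205.446] pointing down, gripper open.
Joint ranges: [-3.03, 3.03], [-0.79, 2.21], [0.23, 2.52], [-1.04, 4.18], [0, 3.07], [-2.55, 2.55]. Speed limits (rad/s): [2.22, 2.22, 2.57, 3.14, 3.14, 3.14].

## Interface

Orientations are given as [roll, pitch, yaw] about the fixed x, y, z axes, in that order (R = Rz(yaw) Ry(pitch) Rx(roll)).
In Python, from cell import manip, camrig, order gives the robot as it stands (manip), with the cameras (camrig) and the job (order).
- The arm moves only by the tool move_tool, called after "Request:" by a JSON object that holds its "method" and its "body", one argument or row to a line. Schema: {"type":"object","properties":{"rows":{"type":"array","items":{"type":"object","properties":{"xyz":{"type":"array","items":{"type":"number"},"minItems":3,"maxItems":3},"rotvec":{"type":"array","items":{"type":"number"},"minItems":3,"maxItems":3}},"additionalProperties":false},"minItems":1,"maxItems":5},"finger_gap":{"type":"number"},"force":{"type":"number"},"only":{"type":"string"},"quiet":{"type":"boolean"},"lines":{"type":"string"}},"required":["rows"],"additionalProperties":false}. rows is a list of rows, 1 to 5 of them, each an object with the fields xyz (a list: dx, dy, dz in normalised numbers (1 is 1000 mm)), rotvec (a list: a rotation vector rx, ry, rz in parts of the range, where 1.0 means 2 pi rad); a field left out counts as zero; each row is the pose to reach, as a shift and turn from the pose commanded when the call began, along the tool's axes at that moment; what a row does not reach only later rows make up. A row lasts 1/10 s, in which the tool goes at most 50 mm and 0.15 rad, less where a joint would pass 70% of its speed; a pose out of reach is approached as far as the arm can. finger_gap is the finger opening in mm, set as the call begins (left out keeps the last). The fingers move at their own pace and stop on an object; force is the grip in N (left out, the last holds). Time passes only in rows, so rows that do not move let the fingers close. The tool returns the time, the measured TCP pose, the force, the opening and the grip force at its end. only (a regular expression) keeps the lines of the reply that match it, lines (a string "A,B") keeps lines A to B, and quiet returns only ok. A shift or turn number past 1, either way, is cut back to 1. Input that does not fit is refused with a message, and nothing moves.
- manip.read_state(): the state, without advancing time (a new reading comes with each control period).
- camrig.camera(name): name is "scene" or "top" or "wrist"; returns (picture, depth): 384x512x3 uint8, red, green, blue; 384x512 float32, mm along the optical axis (not along the pixel's ray), 0 where there is no reading.
- camrig.camera_info(name): a dict with "K" (3x3 intrinsics, pixels), "rvec" (rotation vector, rad) and "tvec" (3), from world to camera coordinates, as OpenCV has them; the wrist camera has in their place "mount" (4x4, takes a point from camera to tool coordinates, whose origin is the TCP and whose axes are the flange's). Camera axes: x right, y down, z forward; pixel columns grow to the right and rows downward; lengths in mm; the calibration is good to about 2 mm. The wrist camera is an equidistant fisheye: a pixel r from the principal point sees the ray r / f radians off the axis. A picture is of the moment at which its call begins: read the wrist's pose just before it. camera_info takes no time and is no camera call.
- order.sign_off(): hands the job in; it is judged then, once.
The state is a dict: "clock": time; "joints": joint angles; "qd": joint speeds; "effort": joint torques, N m; "eef_pos": TCP position; "eef_rot": TCP orientation; "wrist_force": force on the tool from outside, world axes, zero at the start; "moment": the same for the moment, N m; "finger_gap": finger opening in mm; "finger_force": force on a finger pad.
Only numpy, scipy, OpenCV 4.12 (cv2) and the standard library are available. Lean on these libraries where they do the work, as an engineer would, in place of code of your own. Each camera call takes 0.05 s, during which the arm holds its last target. There are 200 camera calls.

## Task

Set the black toggle on the motorised specimen rail from forward to its centre OFF position, without swinging it through into reverse, and let go. Then fit the red lock plate over the toggle so that both its holes drop over the studs and it lies flat, turn the keeper fully over the end of the plate, and only then set the tray of pinned beetles squarely and flat into the nest on the carriage. Keep the tray level, do not push the carriage along, and leave the mug, the marker and the two vials alone.

Things in the scene. Friction and masses are not known exactly. Their poses are not given: they have to be found in the camera images.
- rail: motorised specimen rail fixed on the bench, 112 x 370 mm. Origin: centre of its footprint on the bench; z up, y along the rail, x away from the robot at yaw 0. Grey drive box (top at z 48 mm) over y -180 to +10, x -56 to +56 mm, carries toggle, studs and keeper; aluminium bed with rods and carriage over y +10 to +182 mm, end block 44 mm high at its +y end
- toggle_pivot (a point): hinge point of the toggle, 8 mm below the top of the drive box, at (0, -37, 40) mm in the rail's frame. The lever is a black bar 14 mm (x) by 10 mm (y) with a pale tip; its top is 50 mm from this pivot (42 mm above the box's top), and it swings along the rail's y
- toggle (a joint): lean of the toggle (rad): +0.45 = forward, leaning to the rail's +y (towards the carriage); 0 = centre OFF, upright; -0.45 = reverse, leaning to -y. A sprung detent snaps it to the nearest of the three; it tips from one to the other at +-0.23. About 3 to 5 N at the tip moves it
- lock_plate: red steel plate 60 (x) x 150 (y) x 6 mm, about 0.2 kg, with a black bridge handle. Origin: centre of its underside; z up. Two through holes of 11.5 mm at (-20, -62) and (+20, +62) mm; a slot 21 (x) x 16 (y) mm at (0, +38) mm for the toggle lever, which fits only while the toggle stands at the centre
- plate_handle (a point): middle of the plate's handle bar, at (0, -12, 36) mm in the plate's frame; the bar runs along the plate's y, 52 mm long, 12 mm wide (x), from 29 to 41 mm above the plate's underside, free beneath between its two feet
- plate_seat (a point): on the drive box's top, at (0, -75, 48) mm in the rail's frame: where the plate's origin lies when it is seated flat, its axes parallel to the rail's (slot over the toggle). Two fixed steel studs, 9 mm across, 12.5 mm high with cone tips, stand at (-20, -62) and (+20, +62) mm from it
- keeper_pivot (a point): the keeper's upright axis, at the box's top, at (0, -164, 48) mm in the rail's frame
- keeper_knob (a point): centre of the top of the keeper's black knob, 15 mm across, from 14 to 40 mm above the box's top, 30 mm from the pivot. The keeper is a flat steel bar 16 mm wide, 9 to 14 mm above the box's top, reaching 38 mm from its pivot; it passes over a seated plate but not over one that rides on the studs
- keeper (a joint): turn of the keeper (rad), anticlockwise from above: 0 = pointing to the rail's +x, clear of the plate's place; it starts open, between -0.5 and 0; 1.57 = fully closed against its stop, pointing to the rail's +y over the plate's end. Stays where it is left; light friction (about 1 N at the knob)
- stage (a point): centre of the floor of the nest on the carriage, 44 mm above the bench. The nest is 105 mm (rail's x) x 69 mm (rail's y), ringed by ridges 5 mm high; the carriage may stand anywhere along the bed and is held by its lead screw (25 N)
- tray: white card unit tray, 60 (x) x 95 (y) x 36 mm, walls 2 mm, with five pinned beetles on cork inside, below the rim. Origin: centre of its underside, z up. In the nest its long side (own y) lies along the rail's x, either way round
- mug: blue and white mug, 78 mm across, 92 mm high; origin centre of its underside; a bystander
- marker: black and white marker pen, 135 mm long, lying; origin centre of its underside; a bystander
- red_vial: vial with a red cap, 22 x 56 mm, standing; a bystander
- blue_vial: vial with a blue cap, 22 x 56 mm, standing; a bystander

How it is judged:
By the outcome, as a careful person would: the job done as asked, in the order asked, and still so for the second after the job is handed in, with the robot touching nothing.
It also fails if it takes over 72 s, if anything falls off the work surface, if the arm or the gripper's body presses on something with over 40 N, if the wrist force passes 120 N, or if a joint passes its speed limit or range.

## Working session

There is one attempt and no reset: what is moved stays moved. The work goes in short steps, Python scripts to look and compute and a tool call to move; the robot and the scene stay as the last step left them, time stands still between calls to the robot, and variables do not carry over. Pictures are saved under pics/ and viewed, at most 11 in all, crops included, and the job is handed in when it is done.

```bash
ls; mkdir -p pics; python3 - <<'E'
from cell import manip, camrig, order
import cv2,numpy as np
print(manip.read_state()); print(manip.grip_depth)
ims=[]
for n in("scene","top","wrist"):
    p,d=camrig.camera(n); cv2.imwrite(f"pics/{n}0.png",p[:,:,::-1]); np.save(f"pics/{n}0.npy",d); print(n,camrig.camera_info(n))
E
```

```text
cell.py
pics
{'clock': 0.0, 'joints': array([ 1.07240218e+00,  3.00474995e-01,  1.52159173e+00,  2.37112581e-05,
        1.32068822e+00, -6.66209257e-02]), 'qd': array([-0.00073928,  0.00016313, -0.00016497, -0.00239396,  0.00081779,
        0.00039695]), 'effort': array([-2.24111813e-03, -5.31809878e+01, -3.52736092e+01,  7.07219378e-02,
        2.44796398e-02, -6.85586610e-05]), 'eef_pos': array([230.04599045, 499.28787164, 204.87968624]), 'eef_rot': array([-3.14043447e+00, -1.00291628e-04,  2.70981350e+00]), 'wrist_force': array([ 0.97112773, -0.46547852,  0.64943465]), 'moment': array([ 0.00379742,  0.00690348, -0.04569747]), 'finger_force': 0.0, 'finger_gap': 93.73825653713925}
-18.8
scene {'K': array([[391.73177068,   0.        , 255.18725467],
       [  0.        , 391.73177068, 188.00012691],
       [  0.        ,   0.        ,   1.        ]]), 'rvec': array([ 2.13732695, -1.32415687,  0.49817287]), 'tvec': array([-316.05550517,  437.43041189,  837.71115001])}
top {'K': array([[400.49017205,   0.        , 261.33843491],
       [  0.        , 400.49017205, 195.36317944],
       [  0.        ,   0.        ,   1.        ]]), 'rvec': array([ 2.18544284, -2.20607488,  0.06331027]), 'tvec': array([ -46.79250109,  577.78525171, 1095.27137601])}
wrist {'K': array([[297.31863964,   0.        , 254.87430211],
       [  0.        , 297.31863964, 192.3310674 ],
       [  0.        ,   0.        ,   1.        ]]), 'mount': array([[-7.83835343e-04, -9.61770145e-01, -2.73856849e-01,
         8.00360339e+01],
       [ 9.99999563e-01, -8.93461556e-04,  2.75580658e-04,
        -4.25267337e-01],
       [-5.09725816e-04, -2.73856513e-01,  9.61770425e-01,
        -1.79007240e+02],
       [ 0.00000000e+00,  0.00000000e+00,  0.00000000e+00,
         1.00000000e+00]])}
```

View pics/top0.png

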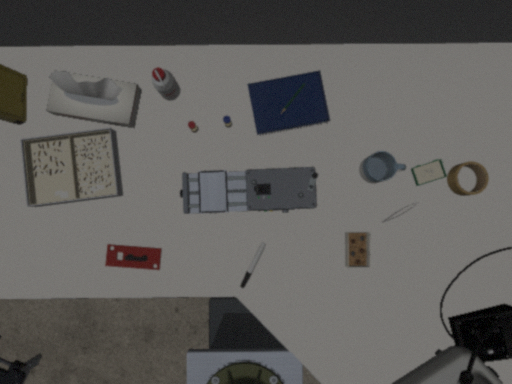

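View pics/scene0.png

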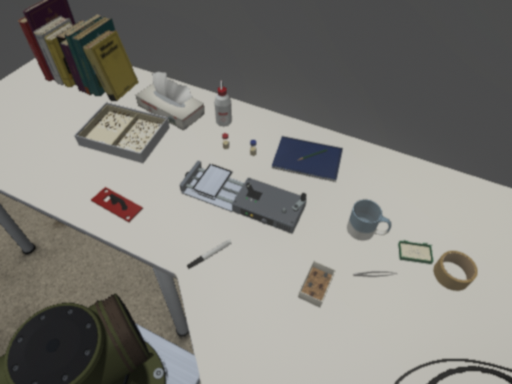

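The top view has the rail with its carriage left (~212,190) and its drive box right (~280,188). The toggle is at ~(262,188) and the keeper near (313,175). The red plate is at ~(133,257), the tray at ~(357,250), the marker at ~(253,265) and the mug at ~(378,167). In the scene view the same things stand at: plate (117,204), toggle (254,193), tray (317,283).

```bash
cat > h.py <<'E'
import numpy as np,cv2
from scipy.spatial.transform import Rotation as Rn
from cell import manip, camrig, order
def proj_info(n):
    i=camrig.camera_info(n); return i["K"],cv2.Rodrigues(i["rvec"])[0],i["tvec"]
def world(n,d,us,vs):  # fixed camera pixels + depth -> world
    K,R,t=proj_info(n); us=np.asarray(us,float);vs=np.asarray(vs,float)
    c=np.stack([(us-K[0,2])/K[0,0]*d,(vs-K[1,2])/K[1,1]*d,d],-1)
    return (c-t)@R
def T_wc(state):  # camera->world for wrist
    T=np.eye(4);T[:3,:3]=Rn.from_euler("xyz",state["eef_rot"]).as_matrix();T[:3,3]=state["eef_pos"]
    return T@camrig.camera_info("wrist")["mount"]
def wrays(us,vs):
    K=camrig.camera_info("wrist")["K"]
    x=(np.asarray(us,float)-K[0,2])/K[0,0];y=(np.asarray(vs,float)-K[1,2])/K[1,1]
    r=np.hypot(x,y)+1e-12
    return np.stack([np.sin(r)*x/r,np.sin(r)*y/r,np.cos(r)],-1)
def wworld(T,d,us,vs):
    q=wrays(us,vs); c=q/q[...,2:]*np.asarray(d)[...,None]
    return c@T[:3,:3].T+T[:3,3]
def wplane(T,us,vs,z):  # ray meets world height z
    q=wrays(us,vs)@T[:3,:3].T; s=(z-T[2,3])/q[...,2]
    return T[:3,3]+q*s[...,None]
def snap(name):
    s=manip.read_state();p,d=camrig.camera("wrist")
    cv2.imwrite(f"pics/{name}.png",p[:,:,::-1]);np.savez(f"pics/{name}.npz",d=d,T=T_wc(s),p=p)
    return s,p,d
def tool(state,target):  # world displacement to target in tool axes
    R=Rn.from_euler("xyz",state["eef_rot"]).as_matrix()
    return R.T@(np.asarray(target)-state["eef_pos"])
E
python3 - <<'E'
from h import *
d=np.load("pics/top0.npy");p=cv2.imread("pics/top0.png")
vv,uu=np.mgrid[:384,:512];W=world("top",d,uu,vv)
def reg(n,u0,u1,v0,v1,m):
    s=np.zeros(d.shape,bool);s[v0:v1,u0:u1]=1;s&=m
    P=W[s];r=cv2.minAreaRect(P[:,:2].astype(np.float32));print(n,s.sum(),P.mean(0).round(1),"z50",np.median(P[:,2]).round(1),"z95",np.percentile(P[:,2],95).round(1),r)
h=cv2.cvtColor(p,cv2.COLOR_BGR2HSV)
reg("table",180,350,225,240,d>0)
reg("plate",95,170,235,280,(h[...,1]>130)&((h[...,0]<10)|(h[...,0]>170)))
reg("tray",335,380,225,275,(W[...,2]>15))
reg("rail",170,335,150,225,(W[...,2]>10))
reg("box",170,335,150,225,(W[...,2]>40))
reg("hi",170,335,150,225,(W[...,2]>65))
reg("mug",355,410,145,190,(W[...,2]>20))
reg("marker",235,275,235,290,(W[...,2]>5))
for u,v in[(200,350),(10,365),(230,365),(192,126),(227,121)]:print(u,v,W[v,u].round(0))
c=np.zeros((600,800,3),np.uint8)
a=cv2.resize(p[155:225,172:332],(800,350),interpolation=3);c[:350]=a
c[350:600,:400]=cv2.resize(p[235:285,95:175],(400,250),interpolation=3)
c[350:600,400:]=cv2.resize(p[225:275,320:400],(400,250),interpolation=3)
cv2.imwrite("pics/crop0.png",np.clip(c*1.6,0,255).astype(np.uint8))
E
```

```text
table 2539 [475.4 -60.3   0.5] z50 0.2 z95 4.0 ((475.3258361816406, -60.31831359863281), (474.5405578613281, 39.43507766723633), 89.44071960449219)
plate 801 [411.3 301.2  10.7] z50 6.3 z95 9.8 ((435.9624328613281, 162.35940551757812), (85.46074676513672, 442.7765197753906), 10.233274459838867)
tray 330 [ 428.1 -304.9   60.6] z50 26.8 z95 39.3 ((444.4535827636719, -195.41603088378906), (313.0467224121094, 101.38592529296875), 81.64820861816406)
rail 5617 [589.7 -19.   50.5] z50 46.3 z95 52.6 ((582.5180053710938, -15.372665405273438), (132.10653686523438, 370.3690185546875), 1.5927051305770874)
box 4378 [590.7 -40.8  59. ] z50 47.5 z95 56.4 ((582.581787109375, -19.39813232421875), (132.04263305664062, 362.3128356933594), 1.6273313760757446)
hi 128 [574.4 -90.9 447.5] z50 87.1 z95 1125.0 ((575.8067626953125, -122.23350524902344), (82.18772888183594, 170.34376525878906), 12.431177139282227)
mug 634 [ 647.3 -370.1   75. ] z50 67.8 z95 92.1 ((583.1575927734375, -239.44357299804688), (77.85440826416016, 400.7101135253906), 27.34895896911621)
marker 288 [387.6 -27.4  32.5] z50 13.6 z95 18.4 ((418.03887939453125, -31.746627807617188), (108.2871322631836, 198.79022216796875), 89.67572784423828)
200 350 [148. 123. -16.]
10 365 [234. 442. 327.]
230 365 [117.  37.  13.]
192 126 [764. 133.  56.]
227 121 [778.  39.  53.]
```

View pics/crop0.png

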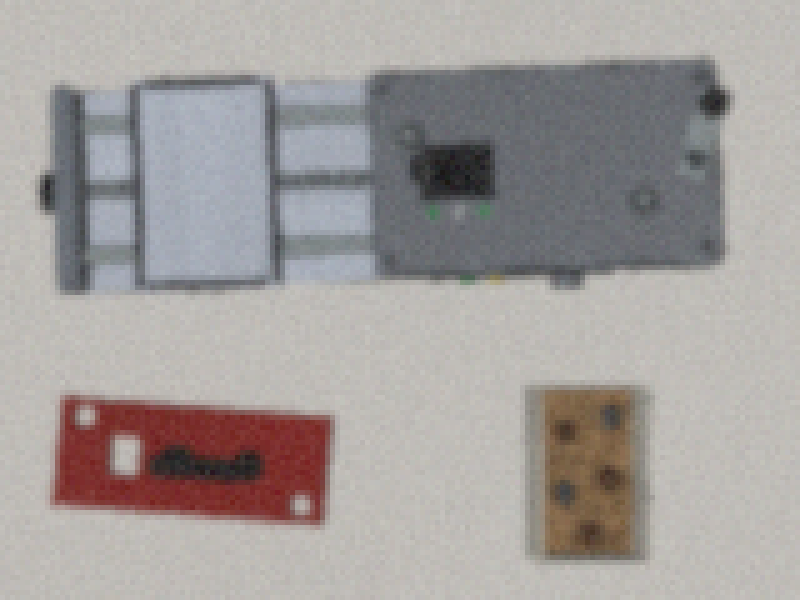

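The crop shows the lever at crop px ~(425,165) leaning left (+y), the studs at ~(412,133) and (643,200), and the keeper open at the right, its knob at (712,100). The plate's slot is to the left, so its orientation already matches. Next I take a close-up of the plate.

The rows are not in the units I measure in: shifts go in shares of 1000 mm and turns go in shares of 2 pi rad. I convert before sending: -247 mm / 1000 = -0.247, -200 mm / 1000 = -0.2, 0.75 rad / 6.2832 = 0.1194.

Request:
{"method": "move_tool", "body": {
  "rows": [
    {"xyz":[-0.05, -0.02, 0.005], "rotvec":[0, 0, 0.0239]},
    {"xyz":[-0.1, -0.04, 0.01], "rotvec":[0, 0, 0.0477]},
    {"xyz":[-0.15, -0.06, 0.015], "rotvec":[0, 0, 0.0716]},
    {"xyz":[-0.2, -0.08, 0.02], "rotvec":[0, 0, 0.0955]},
    {"xyz":[-0.247, -0.107, 0.025], "rotvec":[0, 0, 0.1194]}
  ]
}}

```text
clock: 0.65
eef_pos: [398.4, 313.7, 182.1]
eef_rot: [-3.142, 0.0, 1.954]
wrist_force: [0.2, 0.2, 0.1]
finger_gap: 94.4
finger_force: 0.0
```

Request:
{"method": "move_tool", "body": {
  "rows": [
    {"rotvec":[0, 0, 0.0239]},
    {"rotvec":[0, 0, 0.0477]},
    {"rotvec":[0, 0, 0.0621]},
    {"rotvec":[0, 0, 0.0621]},
    {"rotvec":[0, 0, 0.0621]}
  ]
}}

```text
clock: 1.15
eef_pos: [397.2, 315.3, 182.2]
eef_rot: [-3.141, 0.0, 1.573]
wrist_force: [0.3, -1.1, -0.2]
finger_gap: 93.7
finger_force: 0.0
```

```bash
python3 - <<'E'
from h import *
s,p,d=snap("w1");print(s["eef_pos"],s["eef_rot"],s["joints"])
E
```

```text
[397.17490212 315.34224997 182.22102047] [-3.14134194e+00  1.69798725e-04  1.57288103e+00] [5.98816325e-01 2.25726526e-01 1.67039387e+00 4.56052793e-07
 1.24577506e+00 5.96731495e-01]
```

Converted, -200 mm / 1000 = -0.2, -160 mm / 1000 = -0.16.

Request:
{"method": "move_tool", "body": {
  "rows": [
    {"xyz":[-0.04, 0.025, 0]},
    {"xyz":[-0.08, 0.05, 0]},
    {"xyz":[-0.12, 0.075, 0]},
    {"xyz":[-0.16, 0.1, 0]},
    {"xyz":[-0.2, 0.125, 0]}
  ]
}}

```text
clock: 1.7
eef_pos: [522.8, 113.5, 182.5]
eef_rot: [3.141, -0.0, 1.572]
wrist_force: [-0.4, 0.1, 0.4]
finger_gap: 94.0
finger_force: 0.0
```

Request:
{"method": "move_tool", "body": {
  "rows": [
    {"xyz":[-0.045, 0.02, 0]},
    {"xyz":[-0.09, 0.04, 0]},
    {"xyz":[-0.135, 0.065, 0]},
    {"xyz":[-0.135, 0.065, 0]},
    {"xyz":[-0.135, 0.065, 0]}
  ]
}}

```text
clock: 2.2
eef_pos: [586.9, -20.5, 181.8]
eef_rot: [-3.141, -0.0, 1.57]
wrist_force: [-0.3, 0.8, 0.6]
finger_gap: 93.7
finger_force: 0.0
```

```bash
python3 - <<'E'
from h import *
s,p,d=snap("w2");print(s["eef_pos"],s["eef_rot"])
a=cv2.imread("pics/w1.png");b=cv2.imread("pics/w2.png")
c=np.clip(np.hstack([a[:,60:450],b[:,60:450]])*1.6,0,255).astype(np.uint8)
cv2.imwrite("pics/w12.png",c)
E
```

```text
[586.90917667 -20.47904531 181.81610925] [-3.14069883e+00 -2.15334542e-04  1.56970560e+00]
```

View pics/w12.png

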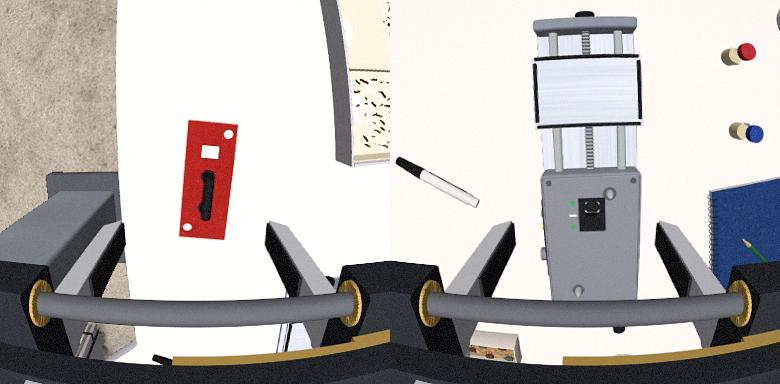

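The left half shows the plate with holes at (228,134) and (187,227), slot (209,152) and handle (206,195); it is tilted slightly. The right half shows the nest corners at ~(535,60)–(640,124), studs (610,194) and (578,291), and the toggle tip ~(591,208) leaning up (+y). The keeper knob is hidden behind the gripper, with an edge showing at (618,328). I measure these now.

```bash
cat > m.py <<'E'
from h import *
def load(n):
    z=np.load(f"pics/{n}.npz");return z["p"],z["d"],z["T"]
def plate(n,z=6.0):
    p,d,T=load(n);h=cv2.cvtColor(p,cv2.COLOR_RGB2HSV)
    m=((h[...,1]>120)&((h[...,0]<10)|(h[...,0]>170))).astype(np.uint8)
    k,l,st,_=cv2.connectedComponentsWithStats(m);i=1+np.argmax(st[1:,4]);m=(l==i).astype(np.uint8)
    c,hi=cv2.findContours(m,cv2.RETR_CCOMP,cv2.CHAIN_APPROX_NONE)
    for a in c:
        if len(a)<10: continue
        a=a[:,0];W=wplane(T,a[:,0],a[:,1],z)
        r=cv2.minAreaRect(W[:,:2].astype(np.float32));print(a.mean(0).round(0),np.array(r[0]).round(1),np.array(r[1]).round(1),round(r[2],2),"mean",W[:,:2].mean(0).round(1))
    vv,uu=np.mgrid[:384,:512];P=wworld(T,d,uu,vv)
    print("plate z by depth",np.median(P[m>0][:,2]))
    return m,P
E
python3 - <<'E'
from m import *
m,P=plate("w1")
p,d,T=load("w1")
# handle: points 25..60 high near plate
r=P[(P[...,2]>30)&(P[...,2]<60)&(abs(P[...,0]-410)<40)&(abs(P[...,1]-300)<60)]
print("handle",r.mean(0),cv2.minAreaRect(r[:,:2].astype(np.float32)),np.percentile(r[:,2],[5,50,95]))
p,d,T=load("w2");vv,uu=np.mgrid[:384,:512];P=wworld(T,d,uu,vv)
def reg(n,m):
    r=P[m&(vv<300)];q=cv2.minAreaRect(r[:,:2].astype(np.float32));print(n,len(r),r.mean(0).round(1),np.round(q[0],1),np.round(q[1],1),round(q[2],2),np.percentile(r[:,2],[5,50,95]).round(1))
X,Y,Z=P[...,0],P[...,1],P[...,2]
near=(abs(X-588)<75)&(Y>-215)&(Y<190)
box=near&(abs(Z-48)<4)&(Y<-20)
reg("box",box)
ok=np.argwhere(box&(vv<300)&(vv>185))
# left/right box edges per row
L=[];R=[]
for v in range(185,285,4):
    u=np.where(box[v])[0]
    L.append(P[v,u[0],:2]);R.append(P[v,u[-1],:2])
for E_ in(L,R):
    E_=np.array(E_);b=np.polyfit(E_[:,1],E_[:,0],1);print("edge x=",b.round(4), np.std(E_[:,0]-np.polyval(b,E_[:,1])))
for n,u,v in[("tip",591,208),("studA",610,194),("studB",578,291)]:
    u-=330;w=P[v-6:v+7,u-6:u+7].reshape(-1,3);w=w[w[:,2].argsort()];print(n,P[v,u].round(1),w[-8:].mean(0).round(1))
reg("tip",near&(Z>70)&(abs(Y+40)<60)&(abs(X-588)<25))
for n,u,v in[("n1",537,63),("n2",638,60),("n3",541,122),("n4",637,122)]:
    print(n,wplane(T,[u-330],[v],49)[0].round(1),P[v,u-330].round(1))
reg("nestfloor",near&(abs(Z-44)<2.5)&(Y>30)&(p.min(2)>150))
E
```

```text
[267. 179.] [411.9 306.5] [148.7  59.2] 85.07 mean [411.9 309.1]
[247. 227.] [386.4 247.7] [13.4 12.3] 46.91 mean [386.4 247.8]
[267. 195.] [410.3 290.3] [66.7 18.7] 84.94 mean [411.5 290.7]
[270. 152.] [414.9 344.9] [18.  24.1] 84.69 mean [414.7 344.8]
[288. 134.] [436.7 366.8] [12.8 12. ] 45.95 mean [436.6 366.7]
plate z by depth 5.792171051885759
handle [410.00326626 296.21420433  39.71575695] ((410.2368469238281, 294.90875244140625), (50.84968566894531, 12.072785377502441), 85.09525299072266) [36.63276264 40.12171446 41.56095207]
box 10482 [595.1 -90.2  48.2] [595.8 -96.9] [112.2 156.8] 1.69 [46.9 48.2 49.4]
edge x= [-3.110000e-02  5.378771e+02] 0.592519976433301
edge x= [-2.82000e-02  6.47151e+02] 0.7331233246456642
tip [592.4 -35.   85.8] [593.6 -37.   86.6]
studA [613.1 -28.7  58.5] [612.7 -31.2  60.8]
studB [ 577.8 -152.3   57.5] [ 578.3 -155.5   60.3]
tip 235 [592.8 -21.3 152.8] [587.9 -19.2] [55.3 49.9] 89.89 [ 78.3  85.4 292.5]
n1 [537.  110.1  49. ] [536.  111.1  42.4]
n2 [641.9 113.4  49. ] [642.2 113.7  47.6]
n3 [540.6  47.1  49. ] [539.7  46.9  42.8]
n4 [641.3  47.1  49. ] [641.4  47.1  48.7]
nestfloor 70 [605.   89.8  43.6] [588.9  86.9] [119.8  54.5] 5.92 [42.2 43.6 44.8]
```

```bash
python3 - <<'E'
from h import *
b=cv2.imread("pics/w2.png")
c=np.clip(cv2.resize(b[0:300,180:340],None,fx=4,fy=4,interpolation=3)*1.0,0,255).astype(np.uint8)
c=np.hstack([c[:600,:640]*1])
d=cv2.resize(b[160:300,200:330],None,fx=4.28,fy=4.28,interpolation=3)
a=cv2.resize(b[10:140,190:320],None,fx=3,fy=3,interpolation=3)
o=np.zeros((600,800,3),np.uint8);o[:d.shape[0],:400]=d[:600,:400];o[:390,400:790]=a
cv2.imwrite("pics/c2.png",o)
E
```

```text
(no output)
```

View pics/c2.png

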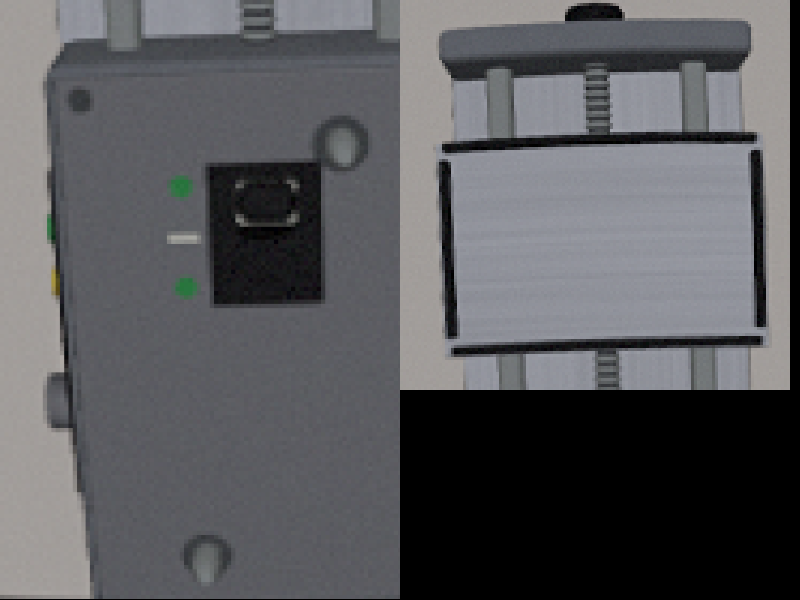

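The crop shows the lever tip at ~(268,203) (in the full wrist image (262,207)), and the studs at ~(342,145) and (207,560). The nest's inner edges are crisp at crop x 450–755, y 140–345. I take two nearer views for the studs and keeper.

Converted, -85 mm / 1000 = -0.085, -45 mm / 1000 = -0.045.

Request:
{"method": "move_tool", "body": {
  "rows": [
    {"xyz":[-0.045, 0.003, 0.02]},
    {"xyz":[-0.085, 0.006, 0.04]},
    {"xyz":[-0.085, 0.006, 0.04]},
    {"xyz":[-0.085, 0.006, 0.04]}
  ]
}}

```text
clock: 2.65
eef_pos: [592.6, -103.8, 142.3]
eef_rot: [-3.141, -0.0, 1.571]
wrist_force: [0.3, 0.5, 0.2]
finger_gap: 93.7
finger_force: 0.0
```

```bash
python3 - <<'E'
from h import *
snap("w3")
E
```

Request:
{"method": "move_tool", "body": {
  "rows": [
    {"xyz":[-0.05, 0, 0]},
    {"xyz":[-0.1, 0, 0]},
    {"xyz":[-0.13, 0, 0]},
    {"xyz":[-0.13, 0, 0]},
    {"xyz":[-0.13, 0, 0]}
  ]
}}

```text
clock: 3.2
eef_pos: [593.2, -233.4, 143.0]
eef_rot: [3.141, 0.0, 1.571]
wrist_force: [0.3, 0.1, -0.3]
finger_gap: 93.7
finger_force: 0.0
```

```bash
python3 - <<'E'
from h import *
snap("w4")
a=cv2.imread("pics/w3.png");b=cv2.imread("pics/w4.png")
r=lambda i:cv2.resize(i[0:300,155:355],(400,600),interpolation=3)
cv2.imwrite("pics/w34.png",np.hstack([r(a),r(b)]))
E
```

```text
(no output)
```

View pics/w34.png

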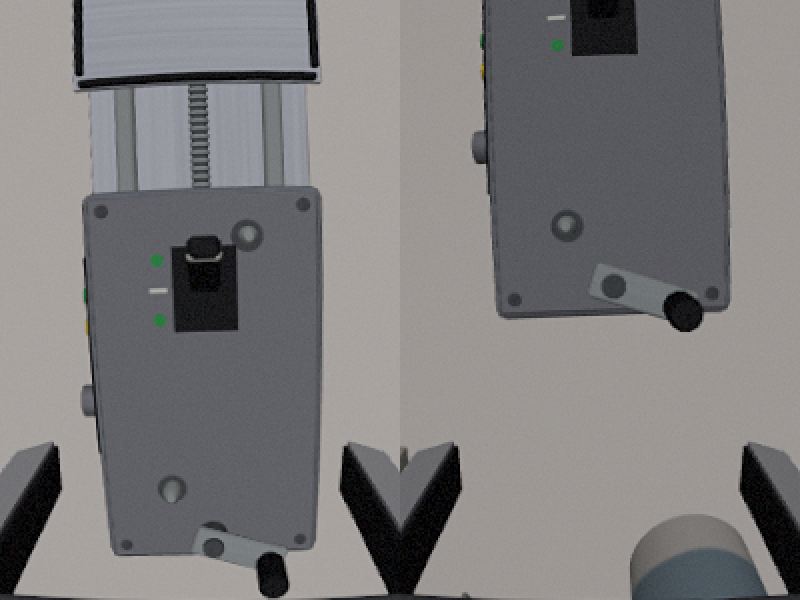

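Left (w3): stud rings at (247,235) and (172,488), lever tip top ~(204,244), keeper pivot disc (213,548), knob top ~(273,582). Right (w4): stud ring (567,225), pivot disc (613,286), knob ~(683,312).

```bash
python3 - <<'E'
from m import *
def tri(a,b):  # [(name,u,v)]
    A=np.zeros((3,3));B=np.zeros(3)
    for n,u,v in(a,b):
        T=load(n)[2];q=wrays(u,v)@T[:3,:3].T;M=np.eye(3)-np.outer(q,q);A+=M;B+=M@T[:3,3]
    return np.linalg.solve(A,B).round(1)
def pl(n,x,y,z,ox=0):
    return wplane(load(n)[2],np.array([155+(x-ox)/2]),np.array([y/2]),z)[0].round(1)
print("A",pl("w3",247,235,48),"tip",pl("w3",249,231,60.5))
print("B",pl("w3",172,488,48),pl("w4",567,225,48,400))
pw=lambda n,x,y,ox=0:(n,155+(x-ox)/2,y/2)
print("triA", tri(("w2",200+341/4.28,160+143/4.28),pw("w3",247,235)))
print("triB", tri(pw("w3",172,488),pw("w4",567,225,400)))
print("pivot",pl("w3",213,548,62),pl("w4",613,286,62,400),tri(pw("w3",213,548),pw("w4",613,286,400)))
print("knobtop tri",tri(pw("w3",273,582),pw("w4",683,314,400)),pl("w4",683,314,88,400))
for n in("w3","w4"):
    p,d,T=load(n);vv,uu=np.mgrid[:384,:512];P=wworld(T,d,uu,vv);X,Y,Z=[P[...,i] for i in range(3)]
    b=(abs(X-595)<70)&(abs(Z-48)<3.5)&(Y<5)&(vv<285)
    q=P[b];r=cv2.minAreaRect(q[:,:2].astype(np.float32));print(n,"box",np.round(r[0],1),np.round(r[1],1),r[2])
    L=[];R=[]
    for v in range(105 if n=="w3" else 10,270 if n=="w3" else 150,4):
        u=np.where(b[v])[0]
        if len(u)>20:L.append(P[v,u[0],:2]);R.append(P[v,u[-1],:2])
    for E_ in(L,R):
        E_=np.array(E_);f=np.polyfit(E_[:,1],E_[:,0],1);print(" edge",f.round(4),np.std(E_[:,0]-np.polyval(f,E_[:,1])).round(2))
    k=P[(Z>83)&(Z<92)&(X>600)&(abs(Y+190)<25)&(vv<300)];print(" knob",len(k),k.mean(0).round(1), (k[:,:2].min(0)+k[:,:2].max(0))/2)
    k=P[(Z>80)&(Z<95)&(abs(X-593)<20)&(abs(Y+40)<25)&(vv<300)];
    if len(k):print(" tip",len(k),k.mean(0).round(1),k.min(0),k.max(0))
E
```

```text
A [613.8 -31.   48. ] tip [613.7 -29.   60.5]
B [ 578.1 -156.6   48. ] [ 578.  -156.1   48. ]
triA [613.7 -31.   48.2]
triB [ 578.1 -156.1   48.9]
pivot [ 598.8 -183.8   62. ] [ 598.7 -182.9   62. ] [ 598.7 -182.6   63.9]
knobtop tri [ 627.4 -192.1   81.4] [ 626.2 -191.    88. ]
w3 box [ 595.9 -103.4] [111.1 188.6] 2.1288692951202393
 edge [-3.790000e-02  5.374222e+02] 0.47
 edge [-3.420000e-02  6.466818e+02] 0.64
 knob 167 [ 626.6 -189.3   86.9] [ 626.70427139 -190.00988446]
 tip 248 [593.4 -36.   84.4] [586.75988244 -42.17565519  80.00590491] [600.37850444 -29.8959294   87.65640893]
w4 box [ 600.1 -189.6] [113.3 296.4] 3.1297481060028076
 edge [-3.560000e-02  5.376458e+02] 0.51
 edge [-3.66000e-02  6.46553e+02] 0.48
 knob 262 [ 627.  -190.8   87.3] [ 627.32586777 -190.89398733]
```

Rail: yaw ≈ 0.0355, seat (595.9,-93.6), toggle pivot (594.5,-55.6), keeper pivot (599,-182.6), knob (626.8,-190.6), all consistent with the given geometry. Next I shut the fingers and push the toggle.

Converted, 225 mm / 1000 = 0.225, 180 mm / 1000 = 0.18.

Request:
{"method": "move_tool", "body": {
  "rows": [
    {"xyz":[0.045, 0, 0]},
    {"xyz":[0.09, 0, 0]},
    {"xyz":[0.135, 0, 0]},
    {"xyz":[0.18, 0, 0]},
    {"xyz":[0.225, 0.001, 0]}
  ],
  "finger_gap": 0,
  "force": 20
}}

```text
clock: 3.75
eef_pos: [593.4, -6.0, 143.0]
eef_rot: [3.141, -0.0, 1.572]
wrist_force: [0.9, -0.3, 0.1]
finger_gap: 57.3
finger_force: 0.0
```

Request:
{"method": "move_tool", "body": {
  "rows": [
    {},
    {},
    {"xyz":[0, 0, 0.025]},
    {"xyz":[0, 0, 0.05]},
    {"xyz":[0, 0, 0.073]}
  ]
}}

```text
clock: 4.25
eef_pos: [593.7, -10.3, 68.6]
eef_rot: [3.141, 0.0, 1.569]
wrist_force: [-0.2, 0.7, -0.2]
finger_gap: 17.7
finger_force: 0.0
```

Request:
{"method": "move_tool", "body": {
  "rows": [
    {},
    {"xyz":[-0.006, 0, 0]},
    {"xyz":[-0.012, 0, 0]},
    {"xyz":[-0.012, 0, 0]}
  ]
}}

```text
clock: 4.65
eef_pos: [594.8, -22.0, 71.4]
eef_rot: [3.139, -0.001, 1.569]
wrist_force: [-1.4, 5.9, 3.8]
finger_gap: 0.4
finger_force: 3.4
```

Converted, -6 mm / 1000 = -0.006, -3 mm / 1000 = -0.003.

Request:
{"method": "move_tool", "body": {
  "rows": [
    {"xyz":[-0.003, 0, 0]},
    {"xyz":[-0.006, 0, 0]},
    {"xyz":[-0.006, 0, 0]}
  ]
}}

```text
clock: 4.95
eef_pos: [595.1, -25.5, 72.6]
eef_rot: [3.138, -0.004, 1.57]
wrist_force: [-5.6, 21.7, 16.0]
finger_gap: 0.4
finger_force: 11.2
```

Request:
{"method": "move_tool", "body": {
  "rows": [
    {"xyz":[-0.003, 0, 0]},
    {"xyz":[-0.003, 0, 0]}
  ]
}}

```text
clock: 5.15
eef_pos: [595.3, -27.3, 73.3]
eef_rot: [3.137, -0.006, 1.571]
wrist_force: [-6.2, 30.8, 22.4]
finger_gap: 0.7
finger_force: 15.1
```

Request:
{"method": "move_tool", "body": {
  "rows": [
    {"xyz":[-0.003, 0, 0]},
    {"xyz":[-0.003, 0, 0]},
    {"xyz":[-0.003, 0, 0]}
  ]
}}

```text
clock: 5.45
eef_pos: [595.7, -30.5, 73.2]
eef_rot: [3.136, -0.005, 1.571]
wrist_force: [0.8, 0.8, 1.1]
finger_gap: 0.5
finger_force: 0.5
```

Converted, -80 mm / 1000 = -0.08, -75 mm / 1000 = -0.075.

Request:
{"method": "move_tool", "body": {
  "rows": [
    {"xyz":[0.015, 0, 0]},
    {"xyz":[0.03, 0, -0.03]},
    {"xyz":[0, 0, -0.07]},
    {"xyz":[-0.04, 0, -0.075]},
    {"xyz":[-0.08, 0, -0.075]}
  ],
  "finger_gap": 94
}}

```text
clock: 5.95
eef_pos: [594.6, -115.2, 147.3]
eef_rot: [3.137, 0.001, 1.571]
wrist_force: [0.4, -0.9, -0.2]
finger_gap: 37.0
finger_force: 0.0
```

Request:
{"method": "move_tool", "body": {
  "rows": [
    {},
    {},
    {}
  ]
}}

```text
clock: 6.25
eef_pos: [593.9, -113.2, 144.6]
eef_rot: [3.141, 0.0, 1.57]
wrist_force: [1.2, -0.6, 0.1]
finger_gap: 60.9
finger_force: 0.0
```

```bash
python3 - <<'E'
from m import *
s,p,d=snap("w5");print(s["eef_pos"],s["eef_rot"])
cv2.imwrite("pics/c5.png",cv2.resize(p[60:260,180:330,::-1],None,fx=3,fy=3,interpolation=3))
T=load("w5")[2];vv,uu=np.mgrid[:384,:512];P=wworld(T,d,uu,vv);X,Y,Z=[P[...,i] for i in range(3)]
k=P[(Z>80)&(Z<100)&(abs(X-593)<20)&(abs(Y+50)<35)&(vv<280)];print(" tip",len(k),k.mean(0).round(1),k.min(0),k.max(0))
E
```

```text
[ 593.88805271 -113.22239981  144.5939477 ] [3.14144956e+00 5.93403485e-05 1.57015342e+00]
 tip 221 [593.9 -55.3  88.9] [586.50168413 -60.01296787  80.56192259] [600.89161805 -50.52185773  91.26110246]
```

View pics/c5.png

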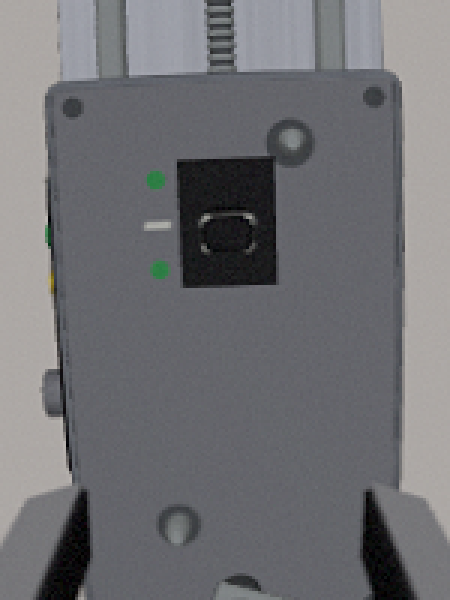

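The toggle stands upright at (593.9,-55.3), z≈90, so it is at OFF. Next I pick up the plate: handle (410.5,295), yaw -0.087.

Converted, 225 mm / 1000 = 0.225, 180 mm / 1000 = 0.18, 0.087 rad / 6.2832 = 0.0138.

Request:
{"method": "move_tool", "body": {
  "rows": [
    {"xyz":[0.045, -0.02, 0], "rotvec":[0, 0, 0.0048]},
    {"xyz":[0.09, -0.04, 0], "rotvec":[0, 0, 0.0095]},
    {"xyz":[0.135, -0.06, 0], "rotvec":[0, 0, 0.0138]},
    {"xyz":[0.18, -0.08, 0], "rotvec":[0, 0, 0.0138]},
    {"xyz":[0.225, -0.1, 0], "rotvec":[0, 0, 0.0138]}
  ],
  "finger_gap": 60
}}

```text
clock: 6.8
eef_pos: [492.7, 113.6, 144.6]
eef_rot: [3.141, -0.0, 1.484]
wrist_force: [1.4, 0.1, 1.7]
finger_gap: 60.0
finger_force: 0.0
```

Request:
{"method": "move_tool", "body": {
  "rows": [
    {"xyz":[0.045, -0.04, 0]},
    {"xyz":[0.09, -0.075, 0]},
    {"xyz":[0.135, -0.11, 0]},
    {"xyz":[0.175, -0.117, 0]},
    {"xyz":[0.175, -0.117, 0]}
  ]
}}

```text
clock: 7.3
eef_pos: [390.7, 299.8, 144.8]
eef_rot: [3.141, -0.001, 1.488]
wrist_force: [1.5, -0.2, -0.1]
finger_gap: 60.2
finger_force: 0.0
```

```bash
python3 - <<'E'
from h import *
s=manip.read_state();print(s["eef_pos"],s["eef_rot"],tool(s,[410.5,295,17]),s["finger_gap"])
E
```

```text
[390.7342078  299.82416332 144.76209875] [ 3.14108799e+00 -9.35937221e-04  1.48757173e+00] [ -3.28394027  20.03392769 127.76920774] 60.15342052401272
```

Converted, 20 mm / 1000 = 0.02, -3 mm / 1000 = -0.003.

Request:
{"method": "move_tool", "body": {
  "rows": [
    {"xyz":[-0.003, 0.02, 0]},
    {"xyz":[-0.003, 0.02, 0]},
    {"xyz":[-0.003, 0.02, 0]}
  ]
}}

```text
clock: 7.6
eef_pos: [412.3, 291.0, 144.2]
eef_rot: [-3.141, 0.0, 1.483]
wrist_force: [-0.3, 0.4, 0.3]
finger_gap: 59.8
finger_force: 0.0
```

```bash
python3 - <<'E'
from m import *
s,p,d=snap("w6");m,P=plate("w6")
r=P[(P[...,2]>34)&(P[...,2]<60)&(abs(P[...,0]-410)<30)&(abs(P[...,1]-296)<40)]
print("handle",cv2.minAreaRect(r[:,:2].astype(np.float32)),np.percentile(r[:,2],[5,50,95]))
print(s["eef_pos"],s["eef_rot"])
E
```

```text
[254. 166.] [411.7 306.4] [148.   59.1] 84.89 mean [412.1 308.9]
[236. 221.] [386.6 247.9] [11.9 12.7] 37.54 mean [386.7 247.9]
[253. 183.] [410.3 290.3] [66.  18.4] 84.91 mean [410.2 290.8]
[253. 134.] [414.7 344.8] [17.2 23.4] 84.86 mean [415.1 344.7]
[272. 112.] [436.8 366.5] [12.8 12.7] 85.33 mean [436.9 366.3]
plate z by depth 5.790957895929807
handle ((409.7885437011719, 294.68701171875), (51.14545440673828, 11.039759635925293), 85.04530334472656) [37.4659908  40.18711862 41.55046591]
[412.25896441 290.95992409 144.16182217] [-3.14116522e+00  3.25847117e-04  1.48252789e+00]
```

Converted, 127 mm / 1000 = 0.127, 120 mm / 1000 = 0.12.

Request:
{"method": "move_tool", "body": {
  "rows": [
    {"xyz":[0.004, -0.002, 0.03]},
    {"xyz":[0.004, -0.002, 0.07]},
    {"xyz":[0.004, -0.002, 0.105]},
    {"xyz":[0.004, -0.002, 0.12]},
    {"xyz":[0.004, -0.002, 0.127]}
  ],
  "finger_gap": 50
}}

```text
clock: 8.15
eef_pos: [410.0, 294.6, 16.0]
eef_rot: [-3.14, 0.001, 1.482]
wrist_force: [-1.6, 0.7, -0.3]
finger_gap: 50.1
finger_force: 0.0
```

Request:
{"method": "move_tool", "body": {
  "rows": [
    {},
    {},
    {},
    {}
  ],
  "finger_gap": 5,
  "force": 40
}}

```text
clock: 8.55
eef_pos: [411.3, 295.5, 18.2]
eef_rot: [3.141, -0.001, 1.483]
wrist_force: [0.1, 0.1, 0.1]
finger_gap: 21.4
finger_force: 0.0
```

Request:
{"method": "move_tool", "body": {
  "rows": [
    {},
    {},
    {},
    {}
  ]
}}

```text
clock: 8.95
eef_pos: [411.1, 295.4, 17.8]
eef_rot: [3.141, -0.0, 1.483]
wrist_force: [-1.7, -1.1, 6.0]
finger_gap: 11.2
finger_force: 40.0
```

Request:
{"method": "move_tool", "body": {
  "rows": [
    {"xyz":[0, 0, -0.01]},
    {"xyz":[0, 0, -0.04]},
    {"xyz":[0, 0, -0.08]},
    {"xyz":[0, 0, -0.11], "rotvec":[0, 0, -0.0095]},
    {"xyz":[0, 0, -0.13], "rotvec":[0, 0, -0.0191]}
  ]
}}

```text
clock: 9.45
eef_pos: [411.2, 295.4, 150.2]
eef_rot: [3.139, -0.001, 1.605]
wrist_force: [-0.4, 0.2, -1.6]
finger_gap: 11.5
finger_force: 40.0
```

Request:
{"method": "move_tool", "body": {
  "rows": [
    {},
    {},
    {}
  ]
}}

```text
clock: 9.75
eef_pos: [410.3, 294.9, 145.9]
eef_rot: [-3.14, 0.001, 1.601]
wrist_force: [0.4, -0.1, -2.3]
finger_gap: 11.9
finger_force: 40.0
```

```bash
python3 - <<'E'
from h import *
s=manip.read_state();print(s)
E
```

```text
{'clock': 9.75, 'joints': array([ 5.50625040e-01,  2.61553346e-01,  1.71546763e+00, -5.03948729e-05,
        1.16691567e+00,  5.20023257e-01]), 'qd': array([-0.00124105,  0.003192  , -0.00299723,  0.00045105,  0.00297893,
       -0.00565735]), 'effort': array([ 2.00452935e-02, -5.03612816e+01, -3.40384734e+01,  7.62206339e-02,
       -2.52984697e-02,  1.02205313e-02]), 'eef_pos': array([410.34433695, 294.87034655, 145.93999525]), 'eef_rot': array([-3.13958151e+00,  1.20490805e-03,  1.60141918e+00]), 'wrist_force': array([ 0.42626205, -0.09788438, -2.30031768]), 'moment': array([-0.07908154,  0.04637603,  0.01837176]), 'finger_force': 39.999008774757385, 'finger_gap': 11.928916106982271}
```

```bash
cat > held.py <<'E'
from m import *
import sys
s,p,d=snap(sys.argv[1]);zt=s["eef_pos"][2]-11.8
m,P=plate(sys.argv[1],zt)
q=P[cv2.erode(m,np.ones((5,5)))>0];A=np.c_[q[:,:2]-q[:,:2].mean(0),np.ones(len(q))]
c=np.linalg.lstsq(A,q[:,2],rcond=None)[0];print("plane",c.round(4),"expected z",zt,s["eef_pos"],s["eef_rot"])
E
python3 held.py w7
```

```text
[255. 186.] [409.1 321.1] [ 59.7 118.6] 1.82 mean [409.  323.1]
[255. 156.] [408.5 344.6] [22.2 15.8] 1.72 mean [408.4 344.7]
[286. 120.] [427.3 368.3] [12.2 12.3] 2.61 mean [427.3 368.6]
plate z by depth 133.81639799079466
plane [4.700000e-03 4.700000e-02 1.346997e+02] expected z 134.13999524582087 [410.34433695 294.87034655 145.93999525] [-3.13958151e+00  1.20490805e-03  1.60141918e+00]
```

```bash
python3 - <<'E'
from m import *
for n in("w1","w6"):
    m,P=plate(n)
    q=P[cv2.erode(m,np.ones((5,5)))>0];A=np.c_[q[:,:2]-q[:,:2].mean(0),np.ones(len(q))]
    print("plane",np.linalg.lstsq(A,q[:,2],rcond=None)[0].round(4))
m,P=plate("w7",134.1);q=P[cv2.erode(m,np.ones((5,5)))>0]
for y in range(265,390,15):
    k=q[abs(q[:,1]-y)<4];print(y,len(k),np.median(k[:,2]).round(1) if len(k) else 0)
E
```

```text
[267. 179.] [411.9 306.5] [148.7  59.2] 85.07 mean [411.9 309.1]
[247. 227.] [386.4 247.7] [13.4 12.3] 46.91 mean [386.4 247.8]
[267. 195.] [410.3 290.3] [66.7 18.7] 84.94 mean [411.5 290.7]
[270. 152.] [414.9 344.9] [18.  24.1] 84.69 mean [414.7 344.8]
[288. 134.] [436.7 366.8] [12.8 12. ] 45.95 mean [436.6 366.7]
plate z by depth 5.792171051885759
plane [-0.0713  0.0607  7.0749]
[254. 166.] [411.7 306.4] [148.   59.1] 84.89 mean [412.1 308.9]
[236. 221.] [386.6 247.9] [11.9 12.7] 37.54 mean [386.7 247.9]
[253. 183.] [410.3 290.3] [66.  18.4] 84.91 mean [410.2 290.8]
[253. 134.] [414.7 344.8] [17.2 23.4] 84.86 mean [415.1 344.7]
[272. 112.] [436.8 366.5] [12.8 12.7] 85.33 mean [436.9 366.3]
plate z by depth 5.790957895929807
plane [0.0215 0.0342 6.8157]
[255. 186.] [409.1 321.1] [ 59.7 118.6] 1.82 mean [409.  323.1]
[255. 156.] [408.5 344.6] [22.2 15.8] 1.72 mean [408.4 344.6]
[286. 120.] [427.3 368.3] [12.2 12.3] 2.61 mean [427.3 368.6]
plate z by depth 133.81639799079466
265 0 0
280 56 133.9
295 203 133.9
310 613 133.9
325 932 133.9
340 603 133.8
355 926 133.7
370 838 133.7
385 0 0
```

Converted, -200 mm / 1000 = -0.2, -160 mm / 1000 = -0.16.

Request:
{"method": "move_tool", "body": {
  "rows": [
    {"xyz":[-0.04, 0.017, 0]},
    {"xyz":[-0.08, 0.034, 0]},
    {"xyz":[-0.12, 0.051, 0]},
    {"xyz":[-0.16, 0.068, 0]},
    {"xyz":[-0.2, 0.086, 0]}
  ]
}}

```text
clock: 10.3
eef_pos: [503.3, 96.4, 146.4]
eef_rot: [-3.14, 0.0, 1.602]
wrist_force: [0.2, 0.5, -1.7]
finger_gap: 11.5
finger_force: 40.0
```

Request:
{"method": "move_tool", "body": {
  "rows": [
    {"xyz":[-0.04, 0.017, 0]},
    {"xyz":[-0.08, 0.034, 0]},
    {"xyz":[-0.12, 0.051, 0]},
    {"xyz":[-0.16, 0.068, 0]},
    {"xyz":[-0.19, 0.08, 0], "rotvec":[0, 0, -0.0008]}
  ]
}}

```text
clock: 10.8
eef_pos: [589.6, -91.6, 145.9]
eef_rot: [-3.14, -0.0, 1.606]
wrist_force: [0.3, 0.5, -1.4]
finger_gap: 11.6
finger_force: 40.0
```

Request:
{"method": "move_tool", "body": {
  "rows": [
    {"xyz":[-0.015, 0.008, 0.01]},
    {"xyz":[-0.015, 0.008, 0.02]},
    {"xyz":[-0.015, 0.008, 0.02]},
    {"xyz":[-0.015, 0.008, 0.02]}
  ]
}}

```text
clock: 11.2
eef_pos: [597.4, -103.0, 126.9]
eef_rot: [-3.14, -0.0, 1.608]
wrist_force: [-0.8, -0.0, -1.3]
finger_gap: 11.7
finger_force: 40.0
```

```bash
python3 held.py w8
```

```text
[255. 186.] [596.  -77.1] [ 59.8 119.6] 2.14 mean [595.9 -75.1]
[255. 156.] [595.3 -53.3] [20.9 15.8] 2.04 mean [595.2 -53.5]
[285. 120.] [613.7 -29.2] [11.9 11.4] 48.05 mean [613.8 -29.1]
plate z by depth 114.79532562074962
plane [3.700000e-03 4.710000e-02 1.156471e+02] expected z 115.06711311607829 [ 597.42450033 -102.95292698  126.86711312] [-3.14037586e+00 -4.43255678e-04  1.60841303e+00]
```

Converted, 45 mm / 1000 = 0.045, 36 mm / 1000 = 0.036.

Request:
{"method": "move_tool", "body": {
  "rows": [
    {"xyz":[-0.002, -0.0005, 0]},
    {"xyz":[-0.002, -0.0005, 0.012]},
    {"xyz":[-0.002, -0.0005, 0.024]},
    {"xyz":[-0.002, -0.0005, 0.036]},
    {"xyz":[-0.002, -0.0005, 0.045]}
  ]
}}

```text
clock: 11.75
eef_pos: [596.9, -105.8, 80.5]
eef_rot: [-3.14, -0.0, 1.608]
wrist_force: [-0.6, 0.4, -1.7]
finger_gap: 11.6
finger_force: 40.0
```

Request:
{"method": "move_tool", "body": {
  "rows": [
    {},
    {},
    {}
  ]
}}

```text
clock: 12.05
eef_pos: [597.7, -106.0, 82.8]
eef_rot: [3.141, 0.0, 1.608]
wrist_force: [-0.3, -0.1, -2.1]
finger_gap: 11.7
finger_force: 40.0
```

```bash
python3 held.py w9
```

```text
[255. 186.] [596.3 -80.1] [ 59.9 119.7] 2.07 mean [596.3 -78.1]
[255. 156.] [595.6 -56.6] [20.9 15.2] 2.07 mean [595.7 -56.5]
[285. 120.] [614.1 -32.3] [11.9 11.4] 48.02 mean [614.2 -32.2]
plate z by depth 70.71538622357683
plane [4.40000e-03 3.38000e-02 7.13558e+01] expected z 71.0357386315062 [ 597.74011166 -106.0082285    82.83573863] [3.14079691e+00 1.96446330e-04 1.60782953e+00]
```

The rows are not in the units I measure in: shifts go in shares of 1000 mm and turns go in shares of 2 pi rad. I convert before sending: 8 mm / 1000 = 0.008, 1.2 mm / 1000 = 0.0012.

Request:
{"method": "move_tool", "body": {
  "rows": [
    {"xyz":[0.0012, -0.0006, 0]},
    {"xyz":[0.0012, -0.0006, 0.003]},
    {"xyz":[0.0012, -0.0006, 0.006]},
    {"xyz":[0.0012, -0.0006, 0.008]},
    {"xyz":[0.0012, -0.0006, 0.008]}
  ]
}}

```text
clock: 12.6
eef_pos: [596.6, -104.7, 73.9]
eef_rot: [-3.141, -0.0, 1.608]
wrist_force: [0.5, -0.9, -2.0]
finger_gap: 11.2
finger_force: 40.0
```

Request:
{"method": "move_tool", "body": {
  "rows": [
    {},
    {"xyz":[0, 0, 0.002]},
    {"xyz":[0, 0, 0.004]},
    {"xyz":[0, 0, 0.004]}
  ]
}}

```text
clock: 13.0
eef_pos: [596.6, -104.7, 70.0]
eef_rot: [-3.141, -0.0, 1.608]
wrist_force: [0.1, -0.1, -1.9]
finger_gap: 11.6
finger_force: 40.0
```

Converted, 4.5 mm / 1000 = 0.0045, 4 mm / 1000 = 0.004.

Request:
{"method": "move_tool", "body": {
  "rows": [
    {"xyz":[0, 0, 0.002]},
    {"xyz":[0, 0, 0.004]},
    {"xyz":[0, 0, 0.004]},
    {"xyz":[0, 0, 0.0045]},
    {"xyz":[0, 0, 0.0045]}
  ]
}}

```text
clock: 13.5
eef_pos: [596.8, -104.8, 65.9]
eef_rot: [3.142, 0.0, 1.608]
wrist_force: [-0.6, 0.5, -1.1]
finger_gap: 11.5
finger_force: 40.0
```

```bash
python3 held.py w10
```

```text
[255. 186.] [595.4 -78.9] [ 59.9 119.7] 2.09 mean [595.3 -76.9]
[255. 160.] [594.8 -57.8] [20.9 21.2] 2.0 mean [594.7 -57.5]
[285. 120.] [613.2 -31.1] [11.9 11.4] 48.01 mean [613.3 -31. ]
plate z by depth 53.822467042450796
plane [3.10000e-03 3.20000e-02 5.44266e+01] expected z 54.09914484700019 [ 596.83062118 -104.80480787   65.89914485] [3.14152645e+00 2.73509340e-07 1.60771775e+00]
```

Plate top is at z≈54 with no contact force, so it is seated. I release it and go to the keeper.

Converted, 0.5 mm / 1000 = 0.0005.

Request:
{"method": "move_tool", "body": {
  "rows": [
    {"xyz":[0, 0, 0.0005]},
    {"xyz":[0, 0, 0.0005]},
    {"xyz":[0, 0, 0.0005]},
    {"xyz":[0, 0, 0.0005]}
  ],
  "finger_gap": 50
}}

```text
clock: 13.95
eef_pos: [596.8, -104.8, 65.4]
eef_rot: [3.141, 0.0, 1.608]
wrist_force: [-0.3, 0.7, 0.5]
finger_gap: 40.1
finger_force: 0.0
```

Request:
{"method": "move_tool", "body": {
  "rows": [
    {"xyz":[0, 0, -0.02]},
    {"xyz":[0, 0, -0.05]},
    {"xyz":[-0.03, 0, -0.075]},
    {"xyz":[-0.07, 0, -0.075]},
    {"xyz":[-0.1, 0, -0.075]}
  ],
  "finger_gap": 0
}}

```text
clock: 14.45
eef_pos: [600.7, -206.5, 141.5]
eef_rot: [3.14, 0.001, 1.608]
wrist_force: [0.2, 0.3, 0.6]
finger_gap: 6.5
finger_force: 0.0
```

Request:
{"method": "move_tool", "body": {
  "rows": [
    {},
    {}
  ]
}}

```text
clock: 14.65
eef_pos: [600.3, -204.8, 140.1]
eef_rot: [-3.141, -0.0, 1.607]
wrist_force: [-0.6, 0.9, 0.0]
finger_gap: 0.5
finger_force: 0.0
```

```bash
python3 - <<'E'
from m import *
s,p,d=snap("w11");m,P=plate("w11",54);print(s["eef_pos"],s["eef_rot"],s["finger_gap"])
X,Y,Z=[P[...,i] for i in range(3)]
q=P[(abs(X-596)<26)&(abs(Y+93)<70)&(abs(Z-54)<4)&(m>0)];A=np.c_[q[:,:2]-q[:,:2].mean(0),np.ones(len(q))]
print("plane",np.linalg.lstsq(A,q[:,2],rcond=None)[0].round(4))
k=P[(Z>83)&(Z<92)&(X>600)&(abs(Y+190)<25)&(vv<300)] if 0 else P[(Z>83)&(Z<92)&(X>610)&(abs(Y+190)<25)]
print("knob",len(k),k.mean(0).round(1))
cv2.imwrite("pics/c11.png",cv2.resize(p[0:300,130:380,::-1],None,fx=2,fy=2,interpolation=3))
E
```

```text
[255.  79.] [596.2 -95.1] [ 59.8 146.9] 2.2 mean [596.2 -95.9]
[233. 143.] [ 578.6 -155.9] [12.1 12.1] 46.45 mean [ 578.6 -155.8]
[255.  86.] [ 596.4 -103.6] [17.6 61.3] 2.1 mean [ 596.6 -103.6]
[255.  30.] [594.6 -51.5] [21.1 26. ] 1.95 mean [594.8 -52.5]
[277.  10.] [613.7 -31.3] [11.6 12.2] 44.21 mean [613.7 -31.3]
plate z by depth 53.77498021040162
[ 600.31054511 -204.79248355  140.08377041] [-3.14125654e+00 -3.47542561e-04  1.60674373e+00] 0.5260348961438636
plane [7.00000e-04 1.00000e-04 5.37803e+01]
knob 260 [ 626.8 -190.7   87.2]
```

View pics/c11.png

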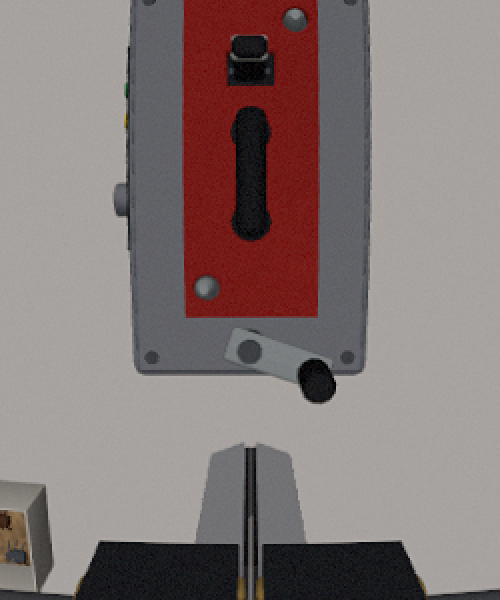

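The picture shows the plate flat and both studs through their holes at (295,20) and (206,287). The keeper pivot is at (249,350) and its knob at (318,378), clear. I grip the knob lightly and swing it.

Converted, 73 mm / 1000 = 0.073, 50 mm / 1000 = 0.05.

Request:
{"method": "move_tool", "body": {
  "rows": [
    {"xyz":[0.013, 0.027, 0]},
    {"xyz":[0.013, 0.027, 0]},
    {"xyz":[0.013, 0.027, 0.02]},
    {"xyz":[0.013, 0.027, 0.05]},
    {"xyz":[0.013, 0.027, 0.073]}
  ],
  "finger_gap": 40
}}

```text
clock: 15.2
eef_pos: [626.5, -189.5, 65.9]
eef_rot: [-3.141, -0.0, 1.609]
wrist_force: [0.9, -0.3, 0.1]
finger_gap: 36.8
finger_force: 0.0
```

Request:
{"method": "move_tool", "body": {
  "rows": [
    {},
    {},
    {},
    {},
    {}
  ],
  "finger_gap": 8,
  "force": 8
}}

```text
clock: 15.7
eef_pos: [627.7, -190.8, 68.9]
eef_rot: [3.139, 0.001, 1.608]
wrist_force: [2.1, 0.7, 6.5]
finger_gap: 14.6
finger_force: 8.0
```

Request:
{"method": "move_tool", "body": {
  "rows": [
    {"xyz":[0.0063, 0.0013, -0.001]},
    {"xyz":[0.0123, 0.0013, -0.001]},
    {"xyz":[0.0182, 0.0002, -0.001]},
    {"xyz":[0.0237, -0.0022, -0.001]},
    {"xyz":[0.0286, -0.0056, -0.001]}
  ]
}}

```text
clock: 16.2
eef_pos: [622.5, -161.0, 69.3]
eef_rot: [3.136, -0.0, 1.608]
wrist_force: [15.6, 6.1, -1.0]
finger_gap: 18.0
finger_force: 8.0
```

Request:
{"method": "move_tool", "body": {
  "rows": [
    {"xyz":[0.0042, -0.0043, 0]},
    {"xyz":[0.0074, -0.0093, 0]},
    {"xyz":[0.0096, -0.0149, 0]},
    {"xyz":[0.0106, -0.0208, 0]},
    {"xyz":[0.0107, -0.0238, 0]}
  ]
}}

```text
clock: 16.7
eef_pos: [598.1, -149.6, 69.3]
eef_rot: [3.136, -0.002, 1.61]
wrist_force: [15.8, 15.9, -0.2]
finger_gap: 47.3
finger_force: 10.1
```

Request:
{"method": "move_tool", "body": {
  "rows": [
    {"xyz":[0, -0.002, 0]},
    {"xyz":[0, -0.0025, 0]},
    {"xyz":[0, -0.0025, 0]}
  ]
}}

```text
clock: 17.0
eef_pos: [595.9, -149.7, 69.3]
eef_rot: [3.136, -0.003, 1.61]
wrist_force: [14.9, 16.2, -0.7]
finger_gap: 52.0
finger_force: 10.1
```

```bash
python3 - <<'E'
from m import *
s,p,d=snap("w12")
cv2.imwrite("pics/c12.png",cv2.resize(p[0:300,100:400,::-1],None,fx=2,fy=2,interpolation=3))
E
```

```text
(no output)
```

View pics/c12.png

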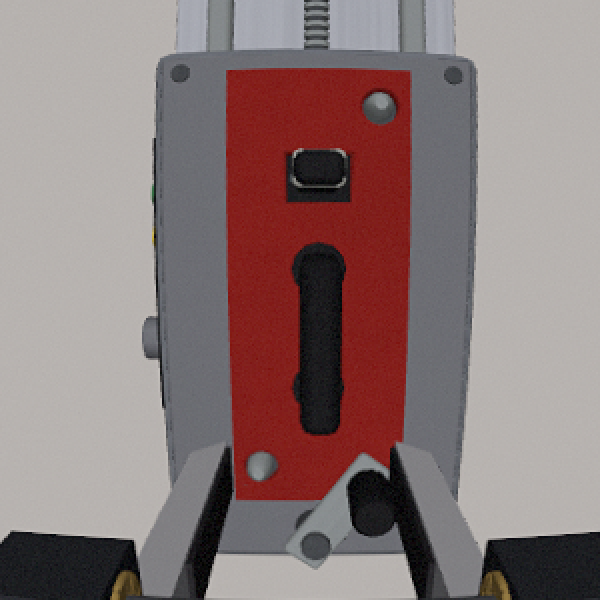

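The picture shows the keeper stopped about half way, its knob at (372,500). The knob slipped back between the pads to the edge of the right finger, and the finger is being wedged open. I recentre on the knob and regrip more firmly.

Converted, 22 mm / 1000 = 0.022, 18 mm / 1000 = 0.018.

Request:
{"method": "move_tool", "body": {
  "rows": [
    {"xyz":[0, 0.008, 0]},
    {"xyz":[0, 0.018, 0]},
    {"xyz":[-0.005, 0.022, 0]},
    {"xyz":[-0.012, 0.022, 0]},
    {"xyz":[-0.012, 0.022, 0]}
  ],
  "finger_gap": 56,
  "force": 25
}}

```text
clock: 17.55
eef_pos: [615.7, -164.9, 68.1]
eef_rot: [-3.141, -0.0, 1.607]
wrist_force: [-0.1, -0.4, 0.1]
finger_gap: 56.0
finger_force: 0.0
```

```bash
python3 - <<'E'
from m import *
s,p,d=snap("w13");T=T_wc(s);vv,uu=np.mgrid[:384,:512];P=wworld(T,d,uu,vv);X,Y,Z=[P[...,i] for i in range(3)]
print(s["eef_pos"],s["wrist_force"],s["finger_gap"])
cv2.imwrite("pics/c13.png",p[150:300,150:400,::-1])
k=P[(Z>84)&(Z<91)&(X>600)&(X<640)&(abs(Y+165)<17)&(p.max(2)<60)]; print(len(k),k.mean(0),k.min(0),k.max(0))
E
```

```text
[ 615.69184622 -164.86407854   68.13059795] [-0.06088418 -0.4073202   0.06446402] 56.02944050164971
435 [ 615.52565791 -156.84435943   87.30396752] [ 608.57167314 -164.71692057   84.01642041] [ 622.42217283 -150.86797431   89.78737474]
```

Converted, 7 mm / 1000 = 0.007.

Request:
{"method": "move_tool", "body": {
  "rows": [
    {"xyz":[0.007, 0, 0]},
    {"xyz":[0.007, 0, 0]},
    {"xyz":[0.007, 0, 0]},
    {"xyz":[0.007, 0, 0]},
    {"xyz":[0.007, 0, 0]}
  ],
  "finger_gap": 10,
  "force": 25
}}

```text
clock: 18.1
eef_pos: [615.8, -156.8, 68.4]
eef_rot: [3.142, 0.0, 1.608]
wrist_force: [0.1, -0.0, 0.5]
finger_gap: 19.7
finger_force: 0.0
```

Request:
{"method": "move_tool", "body": {
  "rows": [
    {},
    {}
  ]
}}

```text
clock: 18.3
eef_pos: [615.9, -156.8, 68.4]
eef_rot: [3.141, -0.0, 1.608]
wrist_force: [1.1, -0.4, 0.7]
finger_gap: 14.1
finger_force: 25.0
```

Request:
{"method": "move_tool", "body": {
  "rows": [
    {"xyz":[0.0029, -0.0051, 0]},
    {"xyz":[0.0048, -0.0108, 0]},
    {"xyz":[0.0054, -0.0153, 0]},
    {"xyz":[0.0055, -0.0183, 0]},
    {"xyz":[0.0055, -0.0183, 0]}
  ]
}}

```text
clock: 18.8
eef_pos: [598.0, -150.4, 68.7]
eef_rot: [3.139, -0.002, 1.609]
wrist_force: [5.4, 9.8, 0.7]
finger_gap: 14.4
finger_force: 25.0
```

Request:
{"method": "move_tool", "body": {
  "rows": [
    {"xyz":[0, -0.0015, 0]},
    {"xyz":[0, -0.0015, 0]}
  ]
}}

```text
clock: 19.0
eef_pos: [597.5, -150.4, 68.8]
eef_rot: [3.137, -0.001, 1.609]
wrist_force: [13.7, 11.3, -2.8]
finger_gap: 13.9
finger_force: 25.0
```

Request:
{"method": "move_tool", "body": {
  "rows": [
    {},
    {},
    {}
  ],
  "finger_gap": 44
}}

```text
clock: 19.3
eef_pos: [595.6, -152.2, 68.3]
eef_rot: [-3.141, 0.0, 1.608]
wrist_force: [-0.1, -0.4, -0.9]
finger_gap: 34.7
finger_force: 0.0
```

Request:
{"method": "move_tool", "body": {
  "rows": [
    {"xyz":[0, 0, -0.03]},
    {"xyz":[0, 0, -0.07]},
    {"xyz":[-0.04, 0, -0.075]},
    {"xyz":[-0.06, 0, -0.075]},
    {"xyz":[-0.06, 0, -0.075]}
  ],
  "finger_gap": 80
}}

```text
clock: 19.8
eef_pos: [597.3, -214.4, 142.3]
eef_rot: [-3.14, -0.0, 1.605]
wrist_force: [0.1, -0.0, -1.6]
finger_gap: 74.7
finger_force: 0.0
```

```bash
python3 - <<'E'
from m import *
s,p,d=snap("w14");T=T_wc(s);vv,uu=np.mgrid[:384,:512];P=wworld(T,d,uu,vv);X,Y,Z=[P[...,i] for i in range(3)]
print(s["eef_pos"])
k=P[(Z>84)&(Z<91)&(X>580)&(X<640)&(abs(Y+155)<22)&(p.max(2)<60)&(Y<-138)]; c=(k.min(0)+k.max(0))/2;print(len(k),k.mean(0),c)
r=c[:2]-[598.9,-182.7];print("keeper",np.arctan2(r[1],r[0])-.0355,np.hypot(*r))
m,_=plate("w14",54)
E
```

```text
[ 597.30631552 -214.36927194  142.28099451]
245 [ 597.43812995 -152.08725088   87.48815295] [ 597.66013528 -151.86571895   87.14413044]
keeper 1.575485268584053 30.85919883292937
[259.  77.] [596.3 -99.2] [ 59.7 137.7] 2.18 mean [ 596.7 -103.6]
[237. 133.] [ 578.6 -155.8] [11.5 12.1] 46.29 mean [ 578.6 -155.8]
[259.  75.] [ 596.4 -103.2] [18.5 61.3] 2.02 mean [ 596.7 -103.4]
[258.  20.] [594.2 -50.6] [21.4 26.8] 2.05 mean [594.5 -51.6]
plate z by depth 53.77928011137192
```

The keeper is at 1.575, fully closed, and the plate is still flat. Next, the tray.

Converted, -205 mm / 1000 = -0.205, -164 mm / 1000 = -0.164, 0.15 rad / 6.2832 = 0.0239.

Request:
{"method": "move_tool", "body": {
  "rows": [
    {"xyz":[-0.017, -0.041, -0.008], "rotvec":[0, 0, 0.0239]},
    {"xyz":[-0.034, -0.082, -0.016], "rotvec":[0, 0, 0.0477]},
    {"xyz":[-0.051, -0.123, -0.024], "rotvec":[0, 0, 0.0716]},
    {"xyz":[-0.068, -0.164, -0.032], "rotvec":[0, 0, 0.0955]},
    {"xyz":[-0.084, -0.205, -0.038], "rotvec":[0, 0, 0.1194]}
  ],
  "finger_gap": 94
}}

```text
clock: 20.35
eef_pos: [394.7, -302.9, 180.8]
eef_rot: [-3.14, -0.0, 0.852]
wrist_force: [0.2, -0.2, -0.3]
finger_gap: 93.8
finger_force: 0.0
```

Request:
{"method": "move_tool", "body": {
  "rows": [
    {"rotvec":[0, 0, 0.0239]},
    {"rotvec":[0, 0, 0.0477]},
    {"rotvec":[0, 0, 0.0716]},
    {"rotvec":[0, 0, 0.0955]},
    {"rotvec":[0, 0, 0.1194]}
  ]
}}

```text
clock: 20.85
eef_pos: [396.2, -302.4, 180.4]
eef_rot: [-3.14, 0.001, 0.102]
wrist_force: [-0.6, -0.1, 0.8]
finger_gap: 93.9
finger_force: 0.0
```

Request:
{"method": "move_tool", "body": {
  "rows": [
    {"rotvec":[0, 0, 0.0143]},
    {"rotvec":[0, 0, 0.0143]},
    {"rotvec":[0, 0, 0.0143]}
  ]
}}

```text
clock: 21.15
eef_pos: [396.3, -302.9, 180.8]
eef_rot: [-3.141, 0.001, 0.021]
wrist_force: [-0.6, -0.4, -0.7]
finger_gap: 93.8
finger_force: 0.0
```

```bash
cat > tray.py <<'E'
from m import *
import sys
s,p,d=snap(sys.argv[1]);T=T_wc(s);vv,uu=np.mgrid[:384,:512];P=wworld(T,d,uu,vv);X,Y,Z=[P[...,i] for i in range(3)]
z0,cx,cy=[float(a) for a in sys.argv[2:5]]
print(s["eef_pos"],s["eef_rot"],s["joints"][5],s["finger_gap"])
k=(abs(Z-z0-35.5)<2.5)&(abs(X-cx)<75)&(abs(Y-cy)<75)&(vv<290)
k=cv2.morphologyEx(k.astype(np.uint8),cv2.MORPH_CLOSE,np.ones((3,3)))
n,l,st,_=cv2.connectedComponentsWithStats(k);i=1+np.argmax(st[1:,4]);
q=P[(l==i)&(abs(Z-z0-35.5)<3)];r=cv2.minAreaRect(q[:,:2].astype(np.float32))
print("rim",len(q),np.round(r[0],1),np.round(r[1],1),r[2],"z",np.percentile(q[:,2],[5,50,95]))
cv2.imwrite(f"pics/c_{sys.argv[1]}.png",p[...,::-1])
E
python3 tray.py w15 0 430 -305
```

```text
[ 396.29946227 -302.88948038  180.80202763] [-3.14083195e+00  7.63803715e-04  2.11649404e-02] 0.823567075180058 93.80146009074488
rim 418 [ 428.5 -312.9] [60.5 95.8] 88.90447235107422 z [33.50062315 35.9620648  37.31020095]
```

Converted, 171 mm / 1000 = 0.171, 10.7 mm / 1000 = 0.0107, 0.04 rad / 6.2832 = 0.0064.

Request:
{"method": "move_tool", "body": {
  "rows": [
    {"xyz":[0.016, 0.005, 0.03], "rotvec":[0, 0, 0.0064]},
    {"xyz":[0.032, 0.0107, 0.07], "rotvec":[0, 0, 0.0064]},
    {"xyz":[0.032, 0.0107, 0.11], "rotvec":[0, 0, 0.0064]},
    {"xyz":[0.032, 0.0107, 0.145], "rotvec":[0, 0, 0.0064]},
    {"xyz":[0.032, 0.0107, 0.171], "rotvec":[0, 0, 0.0064]}
  ]
}}

```text
clock: 21.7
eef_pos: [427.8, -312.8, 7.9]
eef_rot: [-3.14, 0.002, -0.02]
wrist_force: [1.1, 0.5, -0.0]
finger_gap: 94.0
finger_force: 0.0
```

Request:
{"method": "move_tool", "body": {
  "rows": [
    {},
    {},
    {}
  ],
  "finger_gap": 74
}}

```text
clock: 22.0
eef_pos: [429.2, -314.2, 12.0]
eef_rot: [3.14, -0.002, -0.021]
wrist_force: [0.5, 0.7, 0.3]
finger_gap: 75.6
finger_force: 0.0
```

Request:
{"method": "move_tool", "body": {
  "rows": [
    {},
    {},
    {},
    {}
  ],
  "finger_gap": 50,
  "force": 10
}}

```text
clock: 22.4
eef_pos: [428.9, -313.9, 11.3]
eef_rot: [3.141, -0.001, -0.022]
wrist_force: [-1.7, 1.1, 7.2]
finger_gap: 60.5
finger_force: 10.0
```

Converted, -110 mm / 1000 = -0.11, -80 mm / 1000 = -0.08.

Request:
{"method": "move_tool", "body": {
  "rows": [
    {"xyz":[0, 0, -0.003]},
    {"xyz":[0, 0, -0.015]},
    {"xyz":[0, 0, -0.045]},
    {"xyz":[0, 0, -0.08]},
    {"xyz":[0, 0, -0.11]}
  ]
}}

```text
clock: 22.9
eef_pos: [428.5, -313.7, 122.9]
eef_rot: [3.141, -0.001, -0.022]
wrist_force: [0.5, -0.6, -0.3]
finger_gap: 60.4
finger_force: 10.0
```

Request:
{"method": "move_tool", "body": {
  "rows": [
    {},
    {}
  ]
}}

```text
clock: 23.1
eef_pos: [428.6, -313.7, 121.1]
eef_rot: [3.141, -0.001, -0.022]
wrist_force: [-1.0, -0.8, -1.7]
finger_gap: 60.3
finger_force: 10.0
```

```bash
python3 tray.py w16 110 429 -314
python3 - <<'E'
from m import *
p,d,T=load("w2");g=p.max(2)
vv,uu=np.mgrid[:384,:512]
m=(g<60)&(uu>198)&(uu<318)&(vv>45)&(vv<130)
W=wplane(T,uu[m],vv[m],49.);r=cv2.minAreaRect(W[:,:2].astype(np.float32));print(m.sum(),r)
P=wworld(T,d,uu,vv)[m];print("z",np.percentile(P[:,2],[10,50,90]))
c=np.array([593.2,-18.6]);a=.0355;R=np.array([[np.cos(a),np.sin(a)],[-np.sin(a),np.cos(a)]])
Q=(W[:,:2]-c)@R.T
for i in(0,1):
    h,e=np.histogram(Q[:,i],np.arange(Q[:,i].min(),Q[:,i].max()+1,1.));k=h>25;print(i,Q[:,i].min(),Q[:,i].max(),e[:-1][k].round(1),h[k])
E
```

```text
[ 428.57657347 -313.70763635  121.11841655] [ 3.14075330e+00 -1.03682545e-03 -2.21708894e-02] 0.892139306414769 60.28572713587221
rim 1389 [ 438.5 -314. ] [84.  76.1] 87.453857421875 z [143.20034165 145.60521535 146.98632498]
1038 ((589.0110473632812, 84.26014709472656), (111.51889038085938, 86.2508316040039), 1.7230806350708008)
z [47.19331242 48.57371367 49.59910687]
0 -56.290461352274924 55.349126118172954 [-56.3 -55.3 -54.3 -53.3  51.7  52.7  53.7  54.7] [51 58 59 39 55 56 57 34]
1 59.80487788765621 146.08462635172464 [ 60.8  61.8  62.8  63.8 132.8 133.8 134.8 135.8] [50 98 99 42 45 97 99 91]
```

Converted, -150 mm / 1000 = -0.15, -115 mm / 1000 = -0.115, -0.057 rad / 6.2832 = -0.0091.

Request:
{"method": "move_tool", "body": {
  "rows": [
    {"xyz":[0.008, -0.015, 0]},
    {"xyz":[0.02, -0.045, 0], "rotvec":[0, 0, -0.0032]},
    {"xyz":[0.035, -0.08, 0], "rotvec":[0, 0, -0.0064]},
    {"xyz":[0.05, -0.115, 0], "rotvec":[0, 0, -0.0091]},
    {"xyz":[0.065, -0.15, 0], "rotvec":[0, 0, -0.0091]}
  ]
}}

```text
clock: 23.65
eef_pos: [496.6, -163.5, 119.2]
eef_rot: [-3.141, 0.002, 0.035]
wrist_force: [0.1, -0.1, -1.1]
finger_gap: 60.7
finger_force: 10.0
```

Request:
{"method": "move_tool", "body": {
  "rows": [
    {"xyz":[0.015, -0.035, 0]},
    {"xyz":[0.03, -0.07, 0]},
    {"xyz":[0.045, -0.105, 0]},
    {"xyz":[0.058, -0.135, 0]},
    {"xyz":[0.06, -0.145, 0]}
  ]
}}

```text
clock: 24.15
eef_pos: [551.8, -15.6, 119.0]
eef_rot: [-3.141, 0.002, 0.037]
wrist_force: [-0.7, -0.8, -0.7]
finger_gap: 60.6
finger_force: 10.0
```

Request:
{"method": "move_tool", "body": {
  "rows": [
    {},
    {}
  ]
}}

```text
clock: 24.35
eef_pos: [551.1, -19.0, 119.7]
eef_rot: [3.142, 0.001, 0.035]
wrist_force: [0.4, -0.2, -0.2]
finger_gap: 60.6
finger_force: 10.0
```

```bash
python3 - <<'E'
from m import *
s,p,d=snap("w17");print(s["eef_pos"],s["eef_rot"],s["finger_gap"])
T=load("w17")[2];g=p.max(2);vv,uu=np.mgrid[:384,:512];P=wworld(T,d,uu,vv)
c=np.array([593.2,-18.6]);a=.0355;R=np.array([[np.cos(a),np.sin(a)],[-np.sin(a),np.cos(a)]])
W=wplane(T,uu.ravel(),vv.ravel(),49.).reshape(384,512,3);Q=(W[...,:2]-c)@R.T
m=(g<60)&(abs(Q[...,0])<64)&(Q[...,1]>54)&(Q[...,1]<142)&(vv<300)&(abs(P[...,2]-49)<5)
q=Q[m];print(m.sum(),q.min(0),q.max(0))
for i in(0,1):
    h,e=np.histogram(q[:,i],np.arange(q[:,i].min(),q[:,i].max()+1,1.));k=h>20;print(i,e[:-1][k].round(1),h[k])
# held tray rim
z0=s["eef_pos"][2]-11.3;X,Y,Z=[P[...,i] for i in range(3)]
k=(abs(Z-z0-36)<1.5)&(g>90)&(abs(X-s["eef_pos"][0])<60)&(abs(Y-s["eef_pos"][1])<40)&(vv<300)
t=P[k][:,:2]-s["eef_pos"][:2];print("tray rel",k.sum(),t.min(0),t.max(0),np.percentile(t,[2,98],axis=0))
cv2.imwrite("pics/c17.png",cv2.resize(p[...,::-1],(800,600)))
E
```

```text
[551.14820068 -18.9662746  119.73560706] [3.14153944e+00 1.31122005e-03 3.45049898e-02] 60.621142560520596
1446 [-55.4459488   59.47609322] [ 55.68928486 136.176911  ]
0 [-55.4 -54.4 -53.4 -52.4  52.6  53.6  54.6] [63 68 69 61 81 81 73]
1 [ 59.5  60.5  61.5  62.5 130.5 131.5 132.5 133.5 134.5 135.5] [ 97 138 134 110  22 103 105 106 105  56]
tray rel 1031 [-36.59545196 -31.71826771] [48.14059761 31.56478511] [[-32.19441171 -30.62132725]
 [ 47.57177314  30.95072565]]
```

View pics/c17.png

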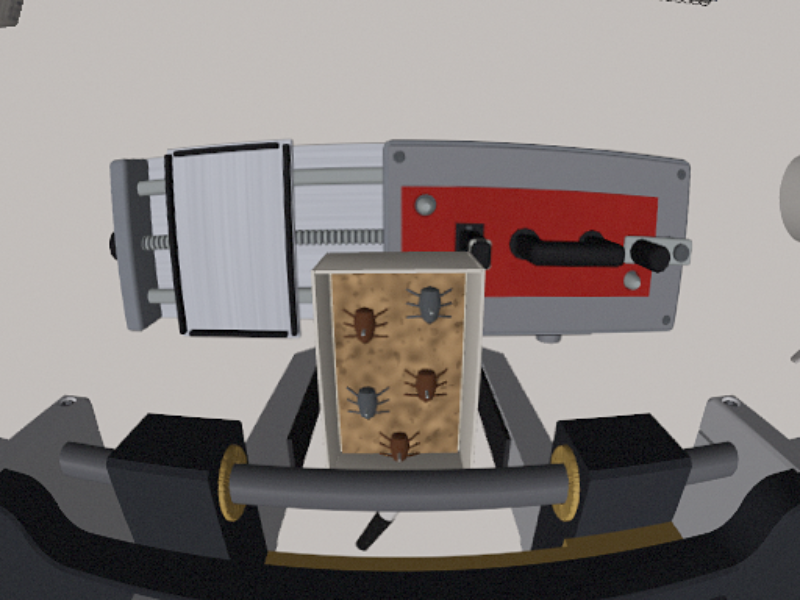

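The picture shows the held tray level at (400,360). The empty nest is at (232,240), the keeper lies over the plate's end, and the lever passes through the slot. I move above the nest.

Converted, -97 mm / 1000 = -0.097, 41.8 mm / 1000 = 0.0418.

Request:
{"method": "move_tool", "body": {
  "rows": [
    {"xyz":[0.012, -0.028, 0]},
    {"xyz":[0.025, -0.06, 0]},
    {"xyz":[0.036, -0.084, 0]},
    {"xyz":[0.041, -0.095, 0]},
    {"xyz":[0.0418, -0.097, 0]}
  ]
}}

```text
clock: 24.9
eef_pos: [590.2, 80.1, 120.1]
eef_rot: [3.141, 0.0, 0.035]
wrist_force: [0.2, -0.3, 0.0]
finger_gap: 60.7
finger_force: 10.0
```

Request:
{"method": "move_tool", "body": {
  "rows": [
    {"xyz":[0, 0, 0.01]},
    {"xyz":[0, 0, 0.025]},
    {"xyz":[0, 0, 0.04]},
    {"xyz":[0, 0, 0.046]},
    {"xyz":[0, 0, 0.046]}
  ]
}}

```text
clock: 25.4
eef_pos: [589.5, 79.8, 72.8]
eef_rot: [3.141, 0.002, 0.034]
wrist_force: [0.4, -0.1, -0.8]
finger_gap: 60.8
finger_force: 10.0
```

```bash
python3 - <<'E'
from h import *
s=manip.read_state();print(s["eef_pos"],s["eef_rot"],tool(s,[589.5,79.5,55.3]))
E
```

```text
[589.46052108  79.8448976   72.84559307] [3.14146671e+00 2.37884650e-03 3.43341793e-02] [ 0.06935436  0.34383979 17.54552117]
```

Converted, 16.5 mm / 1000 = 0.0165, 14 mm / 1000 = 0.014.

Request:
{"method": "move_tool", "body": {
  "rows": [
    {"xyz":[0, 0.0003, 0.005]},
    {"xyz":[0, 0.0003, 0.01]},
    {"xyz":[0, 0.0003, 0.014]},
    {"xyz":[0, 0.0003, 0.0165]},
    {"xyz":[0, 0.0003, 0.0165]}
  ]
}}

```text
clock: 25.9
eef_pos: [590.0, 80.0, 57.5]
eef_rot: [3.142, 0.0, 0.035]
wrist_force: [0.7, 0.0, -0.8]
finger_gap: 60.4
finger_force: 10.0
```

Request:
{"method": "move_tool", "body": {
  "rows": [
    {"xyz":[0, 0, 0.0005]},
    {"xyz":[0, 0, 0.0012]},
    {"xyz":[0, 0, 0.0012]}
  ]
}}

```text
clock: 26.2
eef_pos: [590.2, 79.9, 56.7]
eef_rot: [3.142, -0.0, 0.035]
wrist_force: [-0.0, 0.5, -0.8]
finger_gap: 60.4
finger_force: 10.0
```

Converted, 1.3 mm / 1000 = 0.0013, 1 mm / 1000 = 0.001.

Request:
{"method": "move_tool", "body": {
  "rows": [
    {"xyz":[0, 0, 0.001]},
    {"xyz":[0, 0, 0.0013]},
    {"xyz":[0, 0, 0.0013]}
  ]
}}

```text
clock: 26.5
eef_pos: [590.2, 79.9, 55.4]
eef_rot: [3.142, -0.0, 0.035]
wrist_force: [0.0, -0.1, 0.0]
finger_gap: 60.5
finger_force: 10.0
```

Request:
{"method": "move_tool", "body": {
  "rows": [
    {"xyz":[0, 0, 0.0004]},
    {"xyz":[0, 0, 0.0004]}
  ]
}}

```text
clock: 26.7
eef_pos: [590.2, 80.0, 55.3]
eef_rot: [3.142, -0.0, 0.035]
wrist_force: [-3.3, -0.2, 4.9]
finger_gap: 60.7
finger_force: 10.0
```

Contact with the floor (≈5 N). I release, retreat and check.

Request:
{"method": "move_tool", "body": {
  "rows": [
    {},
    {},
    {}
  ],
  "finger_gap": 80
}}

```text
clock: 27.0
eef_pos: [590.2, 80.0, 54.8]
eef_rot: [-3.142, 0.0, 0.035]
wrist_force: [-0.2, -0.2, -0.7]
finger_gap: 78.3
finger_force: 0.0
```

Request:
{"method": "move_tool", "body": {
  "rows": [
    {"xyz":[0, 0, -0.025]},
    {"xyz":[0, 0, -0.07]},
    {"xyz":[-0.02, 0, -0.11]},
    {"xyz":[-0.04, 0, -0.125]},
    {"xyz":[-0.04, 0, -0.125]}
  ]
}}

```text
clock: 27.5
eef_pos: [549.9, 78.7, 182.8]
eef_rot: [-3.141, -0.004, 0.035]
wrist_force: [0.6, 1.0, -0.4]
finger_gap: 79.9
finger_force: 0.0
```

Request:
{"method": "move_tool", "body": {
  "rows": [
    {},
    {}
  ]
}}

```text
clock: 27.7
eef_pos: [550.2, 78.5, 178.8]
eef_rot: [3.142, 0.002, 0.035]
wrist_force: [0.4, 0.5, -0.8]
finger_gap: 79.8
finger_force: 0.0
```

```bash
python3 - <<'E'
from m import *
s,p,d=snap("w18");print(s["eef_pos"],s["finger_gap"],s["clock"])
T=load("w18")[2];g=p.max(2);vv,uu=np.mgrid[:384,:512];P=wworld(T,d,uu,vv);X,Y,Z=[P[...,i] for i in range(3)]
k=(abs(Z-80)<2.5)&(abs(X-590)<65)&(abs(Y-80)<50)&(vv<300)&(g>90);q=P[k]
r=cv2.minAreaRect(q[:,:2].astype(np.float32));print("rim",len(q),r)
A=np.c_[q[:,:2]-q[:,:2].mean(0),np.ones(len(q))];print(np.linalg.lstsq(A,q[:,2],rcond=None)[0].round(4))
c=np.array([593.2,-18.6]);a=.0355;R=np.array([[np.cos(a),np.sin(a)],[-np.sin(a),np.cos(a)]])
print("rail",R@(np.array(r[0])-c))
W=wplane(T,uu.ravel(),vv.ravel(),49.).reshape(384,512,3);Q=(W[...,:2]-c)@R.T
m=(g<60)&(abs(Q[...,0])<60)&(Q[...,1]>54)&(Q[...,1]<142)&(vv<300)&(abs(Z-49)<4);print("ridges",Q[m].min(0),Q[m].max(0))
cv2.imwrite("pics/c18.png",cv2.resize(p[...,::-1],(800,600)))
E
```

```text
[550.24877904  78.49604824 178.77292167] 79.8273047749694 27.7
rim 524 ((588.9754028320312, 79.84009552001953), (94.93496704101562, 60.66625213623047), 2.1309900283813477)
[4.80000e-03 1.30000e-03 7.98526e+01]
rail [-0.728046   98.52801417]
ridges [-54.51417524  60.6168268 ] [ 54.67574768 136.92205433]
```

View pics/c18.png

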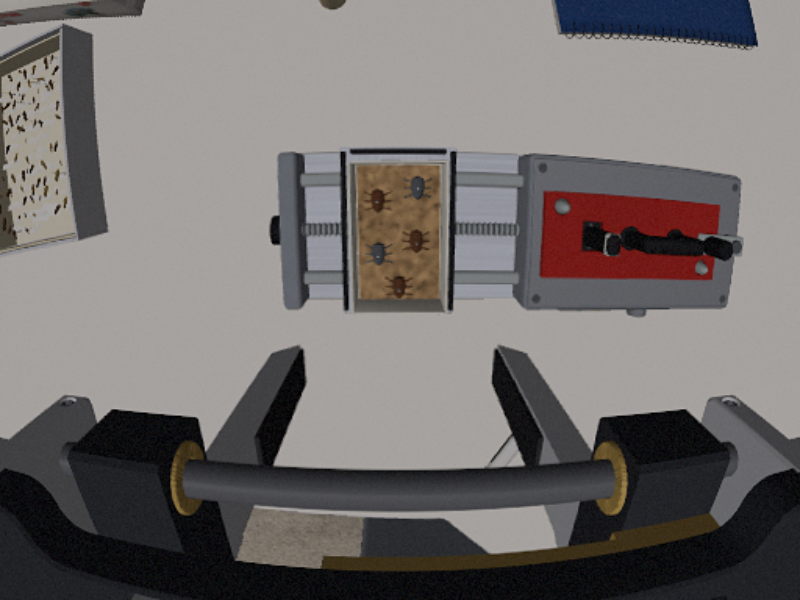

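The tray sits inside the nest's ridges at (400,230): level, rim at z 79.9, square to within 0.002 rad. The plate, lever and keeper are in place, and the gripper is clear.

```bash
python3 -c "
from cell import manip, camrig, order
print(order.sign_off())"
```

```text
the job is handed in; nothing more can be done
None
```

The job is handed in at about 28 s: toggle at OFF, lock plate flat on both studs, keeper fully closed (measured 1.575 rad) after one mid-swing regrip, then the tray set level and square in the nest; the mug, marker and vials were never touched.

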